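Load a lug bracket in the holding jig and clamp it with the lockout lever

TASK

Lift the lug bracket straight off the top of the pile without dragging the plates under it, and set it down (not dropped) on the jig's bed, between the guide strips and slid fully home against the back stop. Then lift the orange lockout collar on the valve lever, and with it held up push the lever across through the gate, over towards the bed as far as it goes, so that the clamp comes down on the bracket; let the collar drop back home so that the lever is locked there. Leave the other things on the bench where they are.

Things in the scene. Friction and masses are not known exactly. Their poses are not given: they have to be found in the camera images.
- lug_center (a point): centre of the upright lug on the middle of the lug bracket, the bright part on top of the pile. Bracket: base plate 170 (its x) x 50 (y) x 8 mm, lug 40 long (x), 10 thick (y), 38 tall above the plate; loose, 0.55 to 0.75 kg, same either way round. The point is on its centre, 27 mm above its underside: the plate's top is 19 mm below, the lug's top 19 mm above. Pinch the lug across its 10 mm.
- bed_home (a point): where lug_center is when the bracket is home: on the bed's centre line, 27 mm above the bed, 85 mm before the back stop's face. x points level along the bed to the stop, y left, z up; the bracket's length lies along x. Clear of the open clamp within 65 mm round it. Sliding the bracket on the bed takes 4 to 10 N.
- jig: green bolted-down base 280 mm wide, 15 mm thick, origin under it; x, y, z as bed_home's. Bed: 84 mm wide, 25 mm above the bench, ending 115 mm before bed_home. Two guide strips on it, 60 mm apart inside, 8 mm high, run from the stop to 85 mm before bed_home. Stop: 12 mm high. The clamp arm stands upright behind the stop until the lever brings it down.
- lever_pivot (a point): pivot of the valve lever, right of the bed, 75 mm above the bench; axes fixed to the jig. z points along the lever at mid swing: towards the front of the jig and 40 degrees up from level; y level to the left (towards the bed); x the swing axis, up and to the back. At swing q the lever points along cos(q-0.35) z + sin(q-0.35) y.
- quadrant: fixed gate plate under the lever, origin and axes as lever_pivot; 5 mm thick, upper face at x = -14.5 mm. It spreads to a radius of 92 mm, with two notches and between them a raised yellow land to 104 mm that blocks the lever's way unless the collar is lifted.
- lever (a joint): lever swing, rad: 0 far right, away from the bed (clamp open), 0.70 at the left end stop (clamp down). Stays where left; about 4 N at the collar moves it. Starts in the right notch, 0 to 0.12. With the collar down it is blocked by the land at about 0.20; lifted over 10 mm it passes. The collar can drop home again only beyond 0.67. The clamp arm comes down with it.
- collar (a joint): lift of the lockout collar along the lever towards the knob, m: 0 home, 0.018 at most. A spring presses it home with 6 N at 0, 9.6 N at 0.018; it drops by itself when let go. 0.010 clears the yellow land.
- collar_flange (a point): centre of the underside of the collar's orange flange, on the lever's axis, 150 mm from the pivot with the collar home; moves with it. z along the lever to the knob, y across it to the left, x up, square to both. Flange 48 mm across, 7 thick; below it (towards the pivot) a dark sleeve 22 mm across and 56 mm long.
- knob (a point): centre of the lever's black ball knob, 34 mm across, 205 mm from the pivot; the lever's rod is 12 mm across. z along the lever, outwards.
- clamp_pad (a joint): how far the clamp's sprung rubber-tipped spindle is pushed in, m: 0 free, 0.003 to 0.008 when it bears on the bracket's plate, which it does 57 mm behind the lug's centre, with 2 to 4 N.
- end_plate: copper-coloured plate 100 x 110 x 8 mm, second from the top of the pile, under the bracket; loose, origin under its centre
- blank_a: dark flat steel plate 150 x 50 x 8 mm, one of the two lying side by side on the bench at the bottom of the pile; loose, origin under its centre
- blank_b: the other dark plate 150 x 50 x 8 mm at the bottom of the pile; loose, origin under its centre
- jar: glass jar with a red lid, 68 mm across, 100 mm tall; loose bystander, origin under its centre
- weight_big: brass weight with a grip knob, 52 mm across, 66 mm tall; loose bystander, origin under its centre
- weight_small: small brass weight, 38 mm across, 50 mm tall; loose bystander, origin under its centre
- hammer: hammer 250 mm long lying on the bench right of the jig; loose bystander, origin under its middle, x towards the head
- driver: screwdriver with a red handle, 190 mm long, lying on the bench near the robot on the right; loose bystander, origin under its middle
- wrench: steel spanner 180 mm long lying flat near the robot; loose bystander, origin under its middle
There are look-alikes about, which are no part of the job. Leave any blue look-alike of the part that bears lug_center alone.

How it is judged (in metres and radians):
On the way, in this order (a step that is already met when the one before it is completed fails the run):
1. the bracket is lifted clear of the pile (height (world z) of lug_center above 0.075 m), for 0.1 s.
2. the bracket lies on the bed, square and home against the back stop, and let go (x of lug_center in the frame of bed_home above -0.005 m and distance between lug_center and bed_home below 0.01 m and z of lug_center in the frame of bed_home below 0.003 m and angle between the x axis of lug_center and the x axis of bed_home, either way round below 0.1 rad and contact force between the fingers and anything else below 0.5 N), for 0.1 s.
3. the lockout collar is lifted with the lever still in its first notch (value of joint collar above 0.009 m and value of joint lever below 0.25 rad), for 0.05 s.
4. the lever is pushed through the gate to the clamp side (value of joint lever above 0.64 rad), for 0.1 s.
At the end, for the whole second after the job is handed in: The lever is locked in the clamp notch (beyond 0.64 rad) at rest with its collar down (within 3 mm of home); the bracket lies flat on the bed, within 5 mm of the back stop, within 10 mm of home all told and square to the bed within 0.1 rad, and the clamp's pad bears on it (pushed in by over 1 mm) (value of joint lever above 0.64 rad and value of joint collar below 0.003 m and value of joint clamp_pad above 0.001 m and x of lug_center in the frame of bed_home above -0.005 m and distance between lug_center and bed_home below 0.01 m and z of lug_center in the frame of bed_home below 0.003 m and angle between the x axis of lug_center and the x axis of bed_home, either way round below 0.1 rad and velocity of joint lever between -0.05 and 0.05 rad/s); the robot touches nothing.
It fails at once if a plate under the bracket is dragged by more than 12 mm (distance of any of end_plate, blank_a, blank_b from where it was at the start of the episode above 0.012 m).
It fails at once if another thing on the bench is disturbed by more than 20 mm (distance of any of jar, weight_big, weight_small, hammer, driver, wrench from where it was at the start of the episode above 0.02 m).
It fails at once if the bracket is dropped: it falls free by more than about 15 mm (linear speed of bracket above 0.5 m/s and contact force between the fingers and bracket below 0.2 N).
It also fails if it takes over 59 s, if anything falls off the work surface, if the arm or the gripper's body presses on something with over 40 N, if the wrist force passes 120 N, or if a joint passes its speed limit or range.

ROBOT

A 6-joint arm with a two-finger parallel gripper is mounted at the origin on the work surface. World frame = base frame: x ahead of the robot, y to its left, z up, the work surface at z = 0. Lengths are in m, angles in degrees, forces in N, time in s.
With the tool pointing down it reaches from about 0.275 to 0.725 m from the base axis. Payload 15.9 kg.
Tool frame: the origin (TCP) lies on the centre line of the jaws, within the pads' length; the fingertips stand 17 mm ahead of it and the grasp point (between the pads) lies 2 mm behind it (ctrl.tip_reach is the z of the fingertips in the tool frame, in m); z points along the fingers, y is the direction in which the jaws open and shut (so a half turn about z gives the same grasp; the last joint's range is limited). The gripper opens to 85 mm and grips with 20 to 120 N. Pads are 22 mm wide; open, the fingers measure 114 mm over their backs; the gripper's body (76 mm by 85 mm) begins 54 mm behind the grasp point. The pads swing forward as they close: fully open they stand 13 mm farther back than shut.
Start: joints at [69.729, 12.198, -1.971, 75.831, 0, 90], TCP at [0.173, 0.469, 0.214] pointing down, gripper open.
Joint ranges: [-170.91, 170.91], [-42.67, 98.43], [-65.05, 77.54], [-120.47, 116.71], [-90, 82.35], [-180, 180]. Speed limits (degrees/s): [108.29, 108.29, 136.94, 147.25, 180, 180].

INTERFACE

Orientations are given as [roll, pitch, yaw] about the fixed x, y, z axes, in that order (R = Rz(yaw) Ry(pitch) Rx(roll)).
In Python, from plant import sense, eyes, finish_job, ctrl gives the robot as it stands. The module is installed in compiled form; this text tells all that it offers.
- The arm moves only by the tool jog_arm, never from a script. Its argument "rows" is a list that holds one entry, the list of rows, each a list of 7 numbers: the shift along the tool's x, y, z in cm, then the turn, a rotation vector about the tool's x, y, z in units of 6 degrees (1.0 is 6 degrees), then the finger opening in cm, from 0 to 8.54. In form: [[[x, y, z, rx, ry, rz, gripper], ...]]. A call has 1 to 12 rows; each row is the pose to reach, as a shift and turn from the pose measured when the call began, along the tool's axes at that moment; what a row does not reach only later rows make up. A row lasts 1/10 s, in which the tool goes at most 50 mm and 8.59 degrees, less where a joint would pass 70% of its speed; a pose out of reach is approached as far as the arm can. A call with a gripper value outside its range is refused whole. The fingers move at their own pace and stop on an object; "force" is the grip in N (left out, the last holds). Time passes only in rows, so rows that repeat a pose let the fingers close. It gives the time, the measured TCP pose, the force and the opening at its end, in the units of the state.
- sense(): the state, without advancing time (a new reading comes with each control period).
- eyes.capture(name): name is "scene" or "top"; returns a dict with "frame" (420x560x3 uint8, blue, green, red), "intrinsics" (3x3 intrinsics, pixels), "distortion" ([k1, k2, p1, p2, k3] as OpenCV has them; the pictures are not rectified), "R" (3x3) and "t" (3): a world point X has camera coordinates R X + t. Camera axes: x right, y down, z forward; pixel columns grow to the right and rows downward; lengths in m; the calibration is good to about 2 mm. A picture is of the moment at which its call begins. There is no depth.
- finish_job(): hands the job in, once; it reports no verdict.
The state is a dict: "clock": time; "joint_positions": joint angles; "qvel": joint speeds; "joint_torque": joint torques, N m; "tcp_pos": TCP position; "orientation": TCP orientation; "wrist_force": force on the tool from outside, world axes, zero at the start; "torque": the same for the moment, N m; "grip_width": opening from 0.0 (shut) to 1.0 (fully open).
Only numpy, scipy, OpenCV 4.12 (cv2) and the standard library are available. Lean on these libraries where they do the work, as an engineer would, in place of code of your own. Each camera call takes 0.05 s, during which the arm holds its last target.

## Working session

There is one attempt and no reset: what is moved stays moved. The work goes in short steps, Python scripts to look and compute and a tool call to move; the robot and the scene stay as the last step left them, time stands still between calls to the robot, and variables do not carry over. Pictures are saved under pics/ and viewed, and the job is handed in when it is done.

Besides the shell and the picture viewer there is one more tool, called after "Emit:" as name(argument=value, ...) on one line, values as JSON. jog_arm: Moves the arm, as the interface text tells. Its arguments: {"type":"object","properties":{"rows":{"type":"array"},"force":{"type":"number"}},"required":["rows"]}

```bash
mkdir -p pics; ls
python3 - <<'E'
from plant import sense, eyes, ctrl
import cv2,pickle
s=sense();print(s); print(ctrl.tip_reach)
for n in("scene","top"):
    c=eyes.capture(n);cv2.imwrite(f"pics/{n}0.png",c["frame"]);pickle.dump(c,open(f"{n}0.pkl","wb"));print(n,c["intrinsics"],c["distortion"],c["R"],c["t"])
E
```

```text
pics
{'clock': 0.0, 'joint_positions': array([ 6.97294388e+01,  1.22259838e+01, -2.00923874e+00,  7.58295897e+01,
       -8.23897475e-04,  8.99984719e+01]), 'qvel': array([-0.12487242,  0.09523962, -0.04735711, -0.01578422,  0.03873285,
        0.02029127]), 'joint_torque': array([-1.97826710e-03, -6.86159706e+01,  4.87117338e+01,  1.73692225e-02,
       -1.56183669e-04,  3.62369803e-06]), 'tcp_pos': array([0.17310836, 0.46869885, 0.21329895]), 'orientation': array([-1.79935188e+02,  8.22168344e-04,  1.59730968e+02]), 'wrist_force': array([ 0.14100567,  0.50162486, -0.28789395]), 'torque': array([-0.00951239, -0.06078437,  0.00809679]), 'grip_width': 0.9993761619757074}
0.017
scene [[391.36572433   0.         278.07599197]
 [  0.         391.36572433 207.81782568]
 [  0.           0.           1.        ]] [0.00371409 0.         0.         0.         0.        ] [[-0.6057674   0.7954815   0.01596994]
 [ 0.47366723  0.37668451 -0.796083  ]
 [-0.63928492 -0.47467669 -0.60497671]] [ 0.31535992 -0.10154625  1.43105513]
top [[427.67451181   0.         278.17877645]
 [  0.         427.67451181 209.73634784]
 [  0.           0.           1.        ]] [0.04072264 0.         0.         0.         0.        ] [[ 0.01719667 -0.99976432  0.01325052]
 [-0.99444902 -0.01847811 -0.10358431]
 [ 0.10380474 -0.01139567 -0.99453241]] [-0.03143411  0.47454608  1.56295673]
```

View pics/scene0.png

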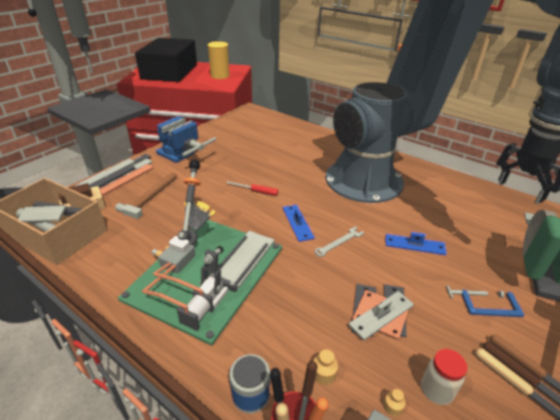

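View pics/top0.png

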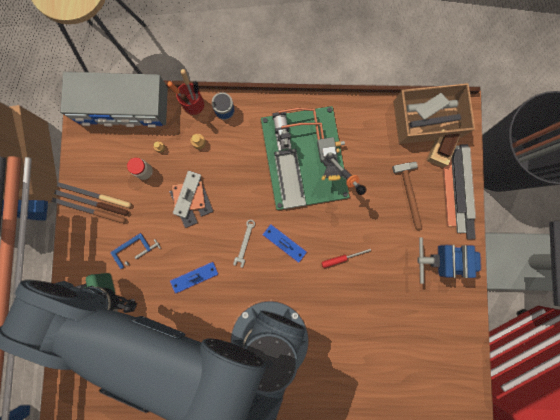

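The bright bracket is on the pile: top picture (187,195), scene picture (382,313). The look-alikes are the blue brackets at top (195,278) and (285,243), scene (415,244) and (298,222). I choose the bright one on the copper plate and check it in close crops.

Run:
```python
import cv2
t=cv2.imread("pics/top0.png");s=cv2.imread("pics/scene0.png")
def crop(im,x,y,w,h,k,n): cv2.imwrite(n,cv2.resize(im[y:y+h,x:x+w],None,fx=k,fy=k,interpolation=cv2.INTER_CUBIC))
crop(t,150,155,80,80,7,"pics/t_pile.png")
crop(s,335,270,90,75,8,"pics/s_pile.png")
crop(t,255,100,130,115,5,"pics/t_jig.png")
crop(s,115,150,175,185,4-0.8,"pics/s_jig.png")
```

```text
(no output)
```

View pics/t_pile.png

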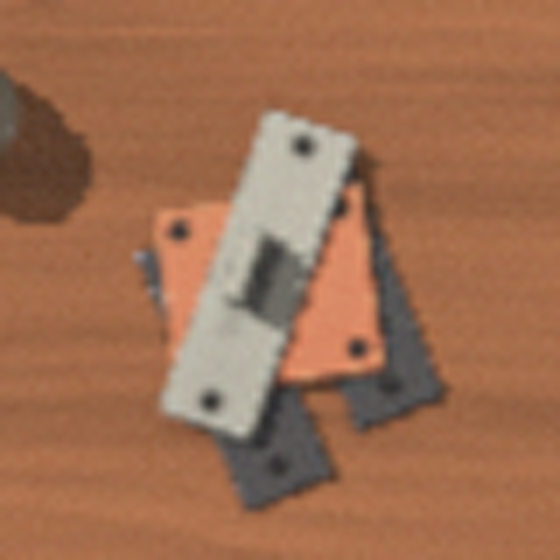

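View pics/s_pile.png

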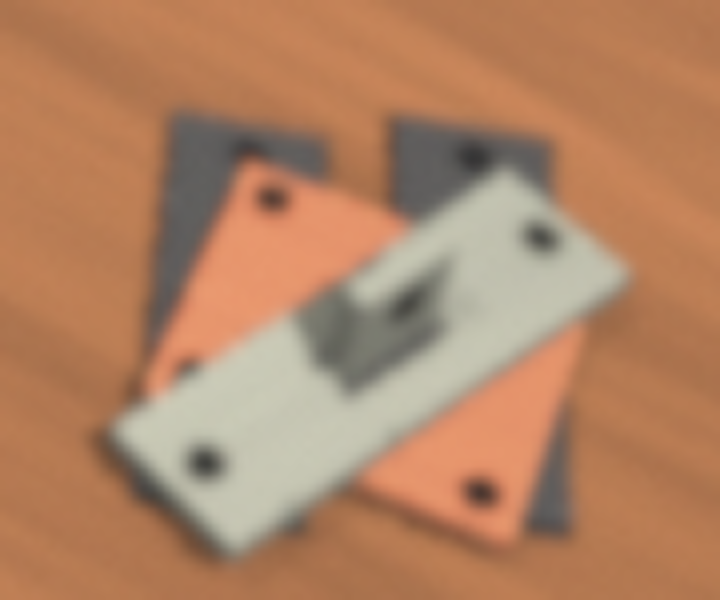

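View pics/t_jig.png

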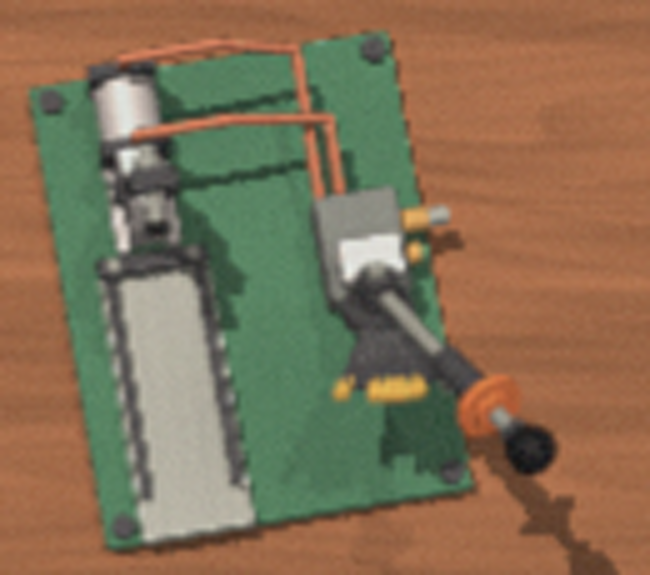

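View pics/s_jig.png

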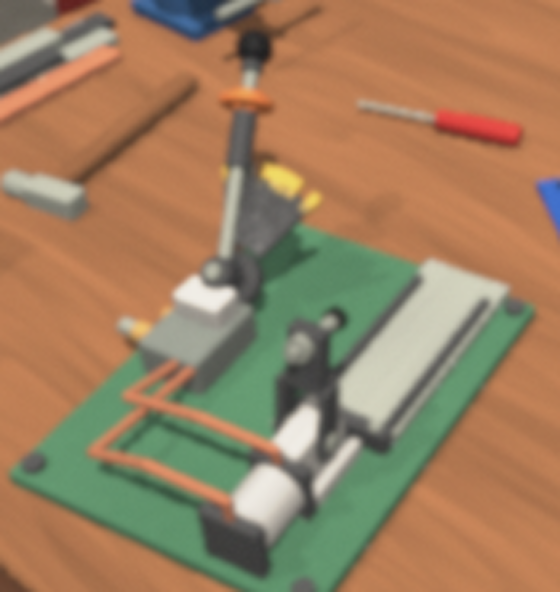

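The crops show the bright bracket on the copper plate, with its lug at t_pile (272,275). The jig bed's front edge runs from (143,545) to (253,527) in t_jig. The collar is at (490,405) and the knob at (530,447).

```bash
cat > h.py <<'E'
import numpy as np,cv2,pickle
from scipy.optimize import least_squares
def load(n): return pickle.load(open(n,"rb"))
def ray(c,p):
    u=cv2.undistortPoints(np.array([[p]],float),c["intrinsics"],np.array(c["distortion"]))[0,0]
    d=c["R"].T@np.array([u[0],u[1],1]); return -c["R"].T@c["t"],d/np.linalg.norm(d)
def atz(c,p,z):
    o,d=ray(c,p); return o+d*(z-o[2])/d[2]
def proj(c,X):
    X=np.atleast_2d(X).astype(float)
    return cv2.projectPoints(X,cv2.Rodrigues(c["R"])[0],c["t"],c["intrinsics"],np.array(c["distortion"]))[0][:,0]
def tri(c1,p1,c2,p2):
    o1,d1=ray(c1,p1);o2,d2=ray(c2,p2)
    s=np.linalg.lstsq(np.c_[d1,-d2],o2-o1,rcond=None)[0]
    a=o1+s[0]*d1;b=o2+s[1]*d2;return (a+b)/2,np.linalg.norm(a-b)
def un(p,off,k): return [p[0]/k+off[0]-.5+.5/k,p[1]/k+off[1]-.5+.5/k]
E
python3 - <<'E'
from h import *
np.set_printoptions(precision=4,suppress=True)
T=load("top0.pkl");S=load("scene0.pkl")
tp=[un(p,(150,155),7) for p in [(268,113),(357,140),(250,438),(163,405)]]
sp=[un(p,(335,270),8) for p in [(507,168),(632,270),(235,555),(112,430)]]
print("bracket top"); A=[atz(T,p,.024) for p in tp];print(np.array(A))
B=[atz(S,p,.024) for p in sp];print(np.array(B))
for X in (A,B):
    X=np.array(X);print(X.mean(0),[np.linalg.norm(X[i]-X[(i+1)%4]) for i in range(4)])
# jig
tj=lambda p:un(p,(255,100),5); sj=lambda p:un(p,(115,150),3.2)
print("base",np.array([atz(T,tj(p),.015) for p in [(30,90),(390,33),(472,490),(110,550)]]))
print("bed front T",np.array([atz(T,tj(p),.025) for p in [(143,545),(253,527)]]))
print("bed front S",np.array([atz(S,sj(p),.025) for p in [(508,290),(427,260)]]))
for n,a,b in (("knob",(530,447),(254,47)),("flange",(490,405),(247,100))): print(n,tri(T,tj(a),S,sj(b)))
E
```

```text
bracket top
[[0.6152 0.3166 0.024 ]
 [0.6017 0.2689 0.024 ]
 [0.4413 0.3193 0.024 ]
 [0.4579 0.3656 0.024 ]]
[[0.4411 0.3176 0.024 ]
 [0.4555 0.3642 0.024 ]
 [0.6197 0.315  0.024 ]
 [0.6043 0.2677 0.024 ]]
[0.529  0.3176 0.024 ] [np.float64(0.0495903280695184), np.float64(0.16812374084985895), np.float64(0.04914887008868659), np.float64(0.1647879928600581)]
[0.5302 0.3161 0.024 ] [np.float64(0.04877524134033457), np.float64(0.17147231203216753), np.float64(0.049834205608001926), np.float64(0.1706715116019557)]
base [[ 0.8279  0.05    0.015 ]
 [ 0.8783 -0.2245  0.015 ]
 [ 0.5268 -0.2879  0.015 ]
 [ 0.4765 -0.0171  0.015 ]]
bed front T [[ 0.4796 -0.0415  0.025 ]
 [ 0.4946 -0.1231  0.025 ]]
bed front S [[ 0.4873 -0.0427  0.025 ]
 [ 0.5011 -0.1267  0.025 ]]
knob (array([ 0.5312, -0.2935,  0.2039]), np.float64(0.0022243724878316024))
flange (array([ 0.5641, -0.2725,  0.1735]), np.float64(0.0016981124802423983))
```

Lengths check (0.170 and 0.049), and both cameras agree within 2 mm on the bracket. Next I fit the jig and lever and overlay the models.

```bash
cat >> h.py <<'E'
def jig(yaw=10.45):
    a=np.radians(yaw);x=np.array([np.cos(a),np.sin(a),0]);y=np.array([-np.sin(a),np.cos(a),0]);return x,y,np.array([0,0,1.])
def levdir(q,yaw=10.45):
    x,y,z=jig(yaw);lz=-np.cos(np.radians(40))*x+np.sin(np.radians(40))*z
    return np.cos(q-.35)*lz+np.sin(q-.35)*y
E
python3 - <<'E'
from h import *
np.set_printoptions(precision=4,suppress=True)
T=load("top0.pkl");S=load("scene0.pkl")
tj=lambda p:un(p,(255,100),5); sj=lambda p:un(p,(115,150),3.2)
obs=[(T,tj((530,447)),.205),(S,sj((254,47)),.205),(T,tj((490,405)),.1535),(S,sj((247,100)),.1535)]
def f(v):
    P=np.array([v[0],v[1],.075]);d=levdir(v[2])
    return np.concatenate([proj(c,P+r*d)[0]-p for c,p,r in obs])
r=least_squares(f,[.69,-.24,.06]);print(r.x,r.fun)
P=np.array([r.x[0],r.x[1],.075]);d=levdir(r.x[2])
x,y,z=jig(); H=np.array([.6036,-.063,.052])
print("pivot in bedhome",(P-H)@x,(P-H)@y)
def draw(c,segs):
    im=cv2.resize(c["frame"],None,fx=4,fy=4,interpolation=cv2.INTER_CUBIC)
    for pts,col in segs:
        q=(proj(c,pts)*4+1.5)
        cv2.polylines(im,[q.round().astype(int)],False,col,1)
    return im
B=lambda a,b,h:H+a*x+b*y+(h-.052)*z
segs=[([B(-.115,-.042,.025),B(-.115,.042,.025),B(.085,.042,.025),B(.085,-.042,.025),B(-.115,-.042,.025)],(0,0,255)),
([B(-.085,-.03,.033),B(.085,-.03,.033),B(.085,.03,.033),B(-.085,.03,.033)],(255,0,0)),
([P,P+.205*d],(255,255,0)),([P,P+.205*levdir(.7)],(255,0,255))]
ph=np.linspace(0,6.3,30);u=np.cross(d,y);u/=np.linalg.norm(u);w=np.cross(d,u)
segs.append(([P+.15*d+.024*(np.cos(t)*u+np.sin(t)*w) for t in ph],(0,255,255)))
segs.append(([P+.205*d+.017*(np.cos(t)*u+np.sin(t)*w) for t in ph],(0,255,255)))
a=np.radians(-17.3);bx=np.array([np.cos(a),np.sin(a),0]);by=np.array([-np.sin(a),np.cos(a),0]);C=np.array([.5297,.317,0])
R=lambda l,w,h:[C+i*l*bx+j*w*by+h*z for i,j in((1,1),(1,-1),(-1,-1),(-1,1),(1,1))]
segs+=[(R(.085,.025,.024),(0,0,255)),(R(.02,.005,.062),(0,255,0)),(R(.02,.005,.024),(255,0,0))]
it=draw(T,segs);is_=draw(S,segs)
def sv(n,im,x0,y0,w,h): cv2.imwrite(n,im[y0*4:(y0+h)*4,x0*4:(x0+w)*4])
sv("pics/o_tj.png",it,255,95,130,130);sv("pics/o_sj.png",is_,120,150,170,145)
p=np.hstack([it[155*4:235*4,150*4:230*4],is_[270*4:350*4,335*4:425*4]]);cv2.imwrite("pics/o_p.png",p)
E
```

```text
[ 0.6694 -0.2148  0.09  ] [ 0.362   0.3082  0.6996  0.2475  0.5315 -0.1972 -0.1736  0.888 ]
pivot in bedhome 0.03714639598928161 -0.16120875225246115
```

View pics/o_tj.png

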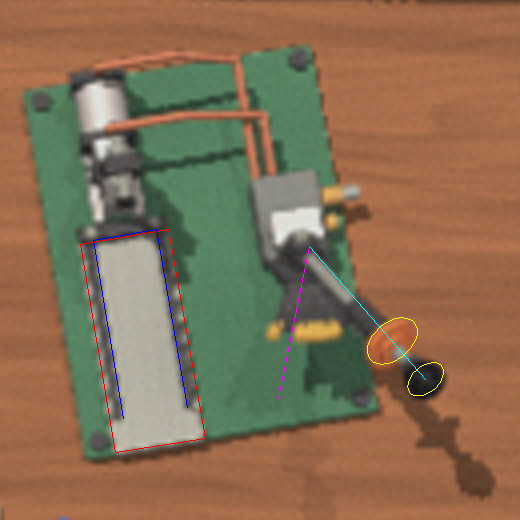

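View pics/o_sj.png

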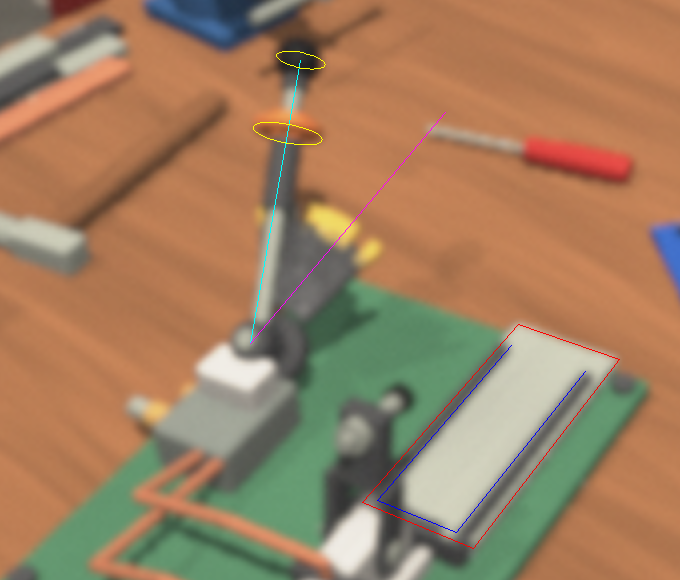

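View pics/o_p.png

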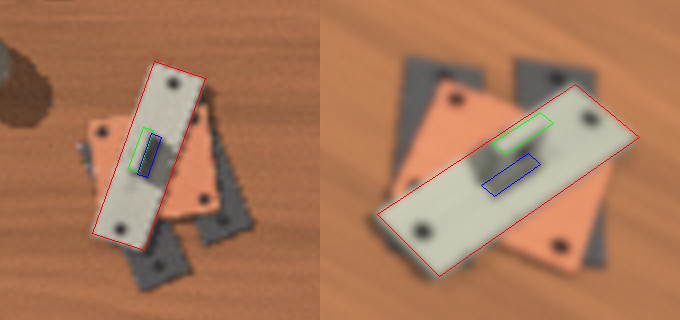

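The overlay fits both views: the bed, strips, lever (q≈0.09) and bracket all line up within about a pixel. I'll start moving.

```bash
cat > m.py <<'E'
from h import *
from scipy.spatial.transform import Rotation as Ro
from plant import sense
np.set_printoptions(precision=3,suppress=True)
def row(p,R,show=True,s=None):
    s=s or sense();R0=Ro.from_euler("xyz",s["orientation"],degrees=True)
    sh=R0.inv().apply(np.array(p)-s["tcp_pos"])*100
    rv=np.degrees((R0.inv()*R).as_rotvec())/6
    if show: print("row",sh,rv)
    return sh,rv
def down(ydeg): # tool down with tool y along heading ydeg
    return Ro.from_euler("xyz",[180,0,ydeg+90],degrees=True)
def st():
    s=sense();print(s["clock"],"q",s["joint_positions"],"p",s["tcp_pos"],"o",s["orientation"],"F",s["wrist_force"],"g",s["grip_width"])
E
python3 -c "
from m import *
print(down(72.7).as_matrix()[:,1])
row([.5297,.317,.2],down(72.7));row([.5297,.317,.047],down(72.7))"
```

```text
[0.297 0.955 0.   ]
row [-38.708  -1.883   1.34 ] [-0.009 -0.    -0.495]
row [-38.708  -1.869  16.64 ] [-0.009 -0.    -0.495]
```

Emit:
jog_arm(rows=[[[-38.7, -1.9, 1.3, 0, 0, -0.5, 4], [-38.7, -1.9, 1.3, 0, 0, -0.5, 4], [-38.7, -1.9, 1.3, 0, 0, -0.5, 4], [-38.7, -1.9, 1.3, 0, 0, -0.5, 4], [-38.7, -1.9, 1.3, 0, 0, -0.5, 4], [-38.7, -1.9, 1.3, 0, 0, -0.5, 4], [-38.7, -1.9, 1.3, 0, 0, -0.5, 4], [-38.7, -1.9, 1.3, 0, 0, -0.5, 4], [-38.7, -1.9, 1.3, 0, 0, -0.5, 4], [-38.7, -1.9, 1.3, 0, 0, -0.5, 4]]])

```text
clock: 1.1
tcp_pos: [0.5298, 0.3162, 0.1996]
orientation: [-179.9, -0.1, 162.6]
wrist_force: [-0.1, -0.1, -0.1]
grip_width: 0.469
```

```bash
python3 -c "
from m import *
st();row([.5297,.317,.12],down(72.7));row([.5297,.317,.047],down(72.7))
from plant import eyes
for n in('top','scene'):
    c=eyes.capture(n);cv2.imwrite('pics/a_'+n+'.png',c['frame'])
"
```

```text
1.1 q [30.847 26.843 16.586 79.864 -0.025 48.205] p [0.53  0.316 0.2  ] o [-179.893   -0.062  162.642] F [-0.093 -0.051 -0.094] g 0.46899893852040236
row [0.023 0.085 7.959] [-0.018 -0.01  -0.01 ]
row [ 0.015  0.098 15.259] [-0.018 -0.01  -0.01 ]
```

View pics/a_scene.png

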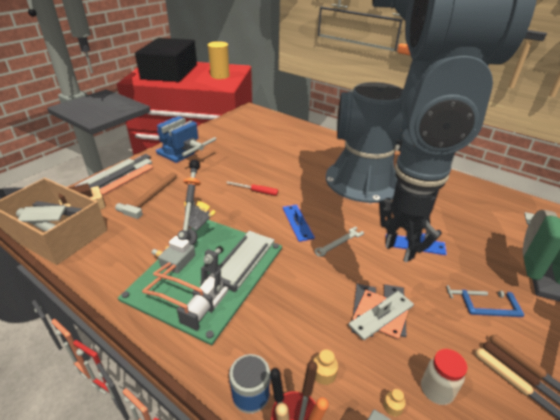

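The gripper, at about (410,240), stands above the pile and the pile is untouched. The sign of J6 is as expected. I descend.

Emit:
jog_arm(rows=[[[0, 0.1, 5, 0, 0, 0, 4], [0, 0.1, 9, 0, 0, 0, 4], [0, 0.1, 12, 0, 0, 0, 4], [0, 0.1, 13, 0, 0, 0, 4], [0, 0.1, 14, 0, 0, 0, 4], [0, 0.1, 14.7, 0, 0, 0, 4], [0, 0.1, 15.2, 0, 0, 0, 4], [0, 0.1, 15.2, 0, 0, 0, 4], [0, 0.1, 15.2, 0, 0, 0, 4]]])

```text
clock: 2.1
tcp_pos: [0.5293, 0.3182, 0.049]
orientation: [-180.0, 0.0, 162.8]
wrist_force: [-0.5, -0.2, -0.1]
grip_width: 0.467
```

```bash
python3 -c "
from m import *
st()
from plant import eyes
c=eyes.capture('scene');cv2.imwrite('pics/b_scene.png',cv2.resize(c['frame'][230:350,320:480],None,fx=5,fy=5,interpolation=2))
"
```

```text
2.1 q [31.027 30.284 -0.07  59.665 -0.024 48.265] p [0.529 0.318 0.049] o [-179.97     0.005  162.762] F [-0.452 -0.198 -0.098] g 0.4674236341190556
```

View pics/b_scene.png

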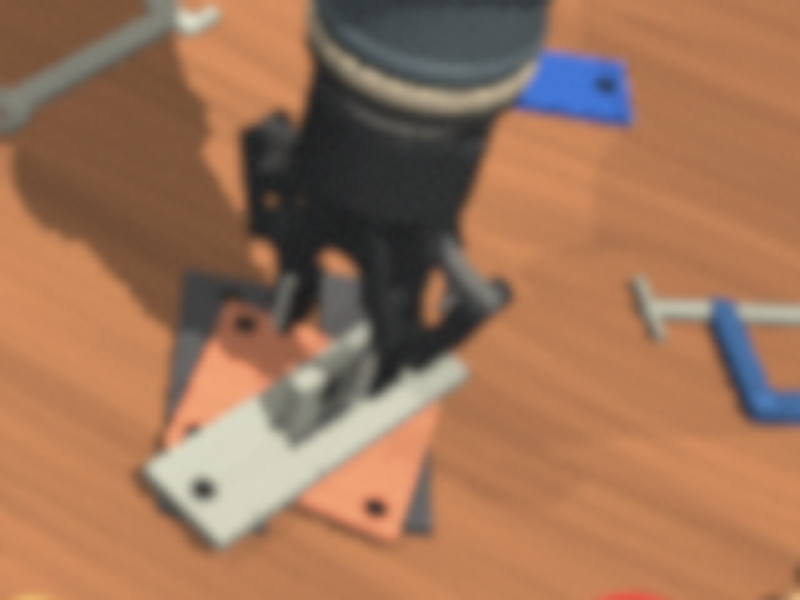

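The fingers stand either side of the lug, at crop (290,320) and (385,385), with the lug at about (345,380) between them. I close.

Emit:
jog_arm(rows=[[[0, 0, 0.1, 0, 0, 0, 2], [0, 0, 0.1, 0, 0, 0, 1.4], [0, 0, 0.1, 0, 0, 0, 0.8], [0, 0, 0.1, 0, 0, 0, 0], [0, 0, 0.1, 0, 0, 0, 0], [0, 0, 0.1, 0, 0, 0, 0], [0, 0, 0.1, 0, 0, 0, 0]]], force=40)

```text
clock: 2.85
tcp_pos: [0.5293, 0.3182, 0.048]
orientation: [-180.0, 0.0, 162.8]
wrist_force: [0.4, 0.5, -0.1]
grip_width: -0.002
```

```bash
python3 -c "
from m import *
st()"
```

```text
2.85 q [31.027 30.324 -0.153 59.537 -0.023 48.265] p [0.529 0.318 0.048] o [-179.974    0.008  162.762] F [ 0.438  0.494 -0.109] g -0.001927058458948811
```

The jaws shut completely, so they missed the lug. I look again.

```bash
python3 -c "
from m import *
from plant import eyes
c=eyes.capture('scene');pickle.dump(c,open('c_scene.pkl','wb'));cv2.imwrite('pics/c_scene.png',cv2.resize(c['frame'][270:350,330:430],None,fx=8,fy=7.5,interpolation=2))
c=eyes.capture('top');pickle.dump(c,open('c_top.pkl','wb'));cv2.imwrite('pics/c_top.png',cv2.resize(c['frame'][140:290,120:320],None,fx=4,fy=4,interpolation=2))
print(proj(load('c_scene.pkl'),[[.529,.318,.031],[.529,.318,.048]]))
"
```

```text
[[383.423 311.368]
 [384.725 306.728]]
```

View pics/c_scene.png

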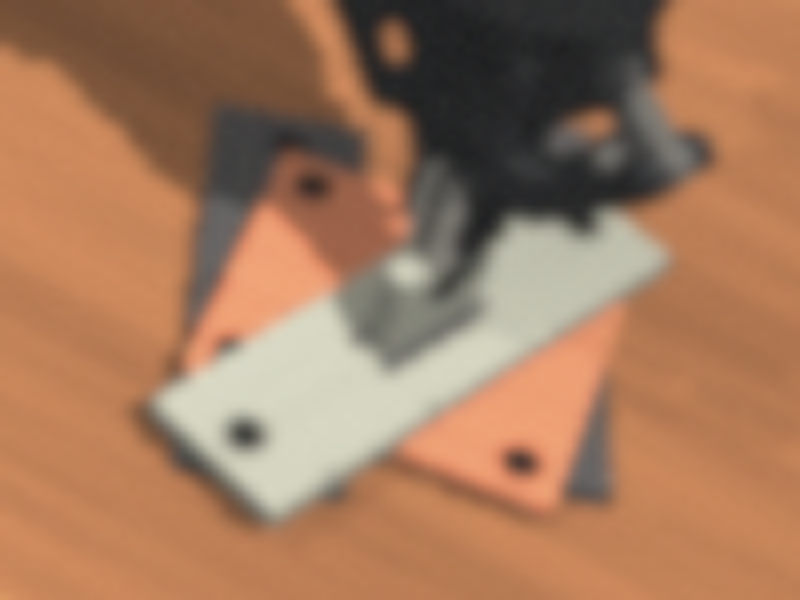

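View pics/c_top.png

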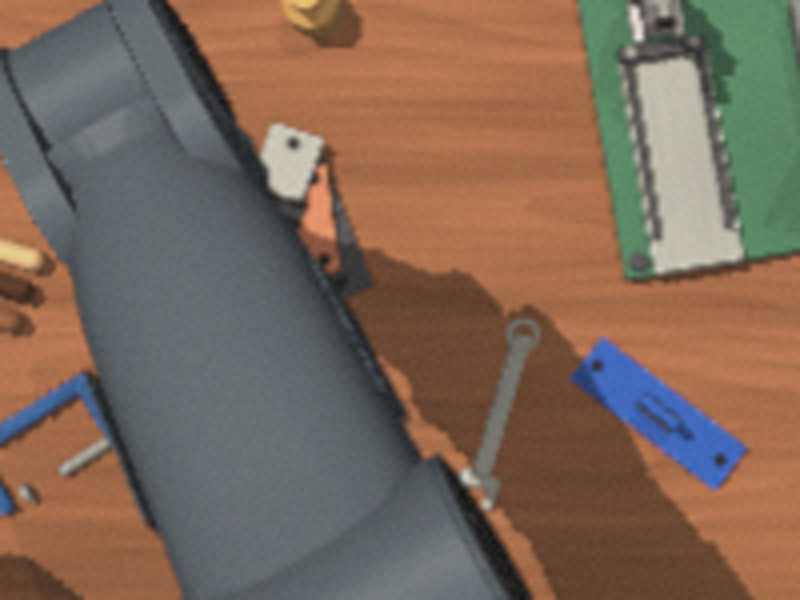

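```bash
python3 -c "
from m import *
c=load('c_scene.pkl')
k=14;x0,y0=360,285
def z(c,n,bx):
    im=cv2.resize(c['frame'],None,fx=k,fy=k,interpolation=cv2.INTER_CUBIC)
    if bx:
        a=np.radians(-17.3);bx=np.array([np.cos(a),np.sin(a),0]);by=np.array([-np.sin(a),np.cos(a),0])
        for C,l,w,h0,h1,col in ((np.array([.5297,.317,0]),.02,.005,.024,.062,(0,255,0)),(np.array([.5293,.3182,0]),.011,.006,.031,.06,(0,0,255))):
            for h in(h0,h1):
                q=proj(c,[C+i*l*bx+j*w*by+[0,0,h] for i,j in((1,1),(1,-1),(-1,-1),(-1,1))])*k+k/2
                cv2.polylines(im,[q.round().astype(int)],True,col,1)
    return im[y0*k:(y0+42)*k,x0*k:(x0+50)*k]
cv2.imwrite('pics/d1.png',z(c,'',0)); cv2.imwrite('pics/d2.png',z(c,'',1)); cv2.imwrite('pics/d3.png',z(load('scene0.pkl'),'',1))
"
```

```text
(no output)
```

View pics/d1.png

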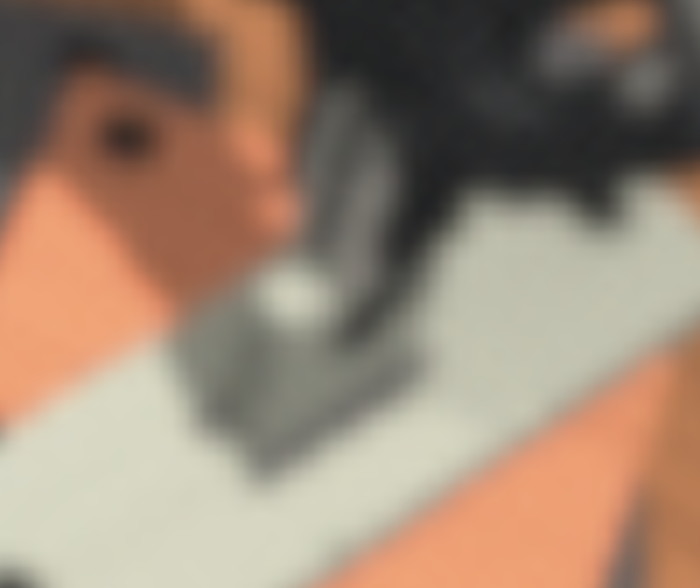

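View pics/d2.png

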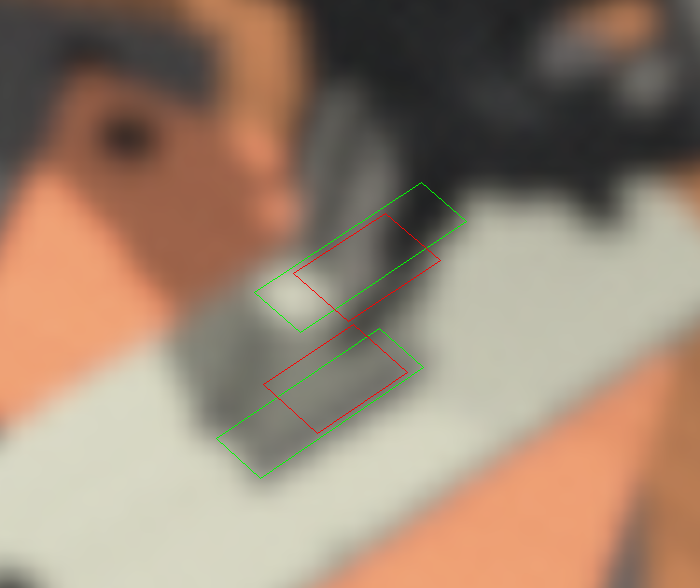

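View pics/d3.png

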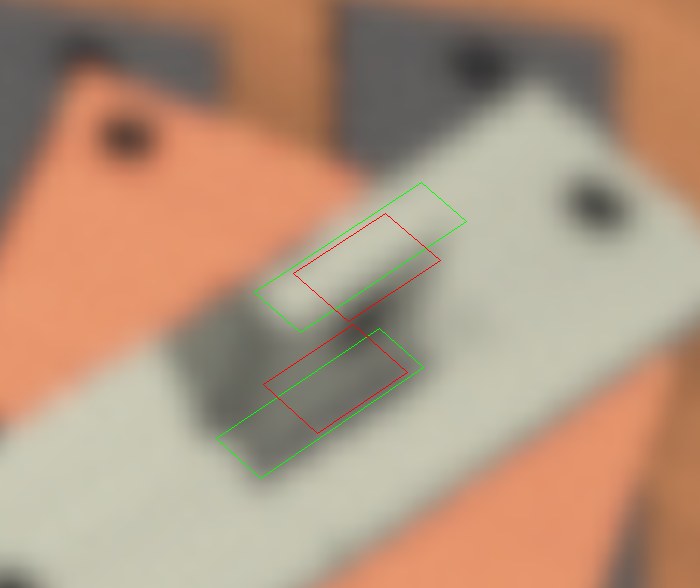

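```bash
python3 -c "
from m import *
c=load('scene0.pkl');f=cv2.imread('pics/a_scene.png')
k=8;x0,y0=365,190
im=cv2.resize(f,None,fx=k,fy=k,interpolation=cv2.INTER_CUBIC)
p=np.array([.5298,.3162,.1996]);R=Ro.from_euler('xyz',[-179.9,-.1,162.6],degrees=True)
for zz,col in((.017,(0,255,0)),(0.,(0,255,255)),(-.017,(255,0,255)),(-.056,(255,0,0))):
  for yy in(-.02,.02):
    q=proj(c,[p+R.apply([sx,yy,zz]) for sx in(-.011,.011)])*k+k/2
    cv2.polylines(im,[q.round().astype(int)],False,col,2)
cv2.imwrite('pics/e1.png',im[y0*k:(y0+75)*k,x0*k:(x0+85)*k])
"
```

```text
(no output)
```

View pics/e1.png

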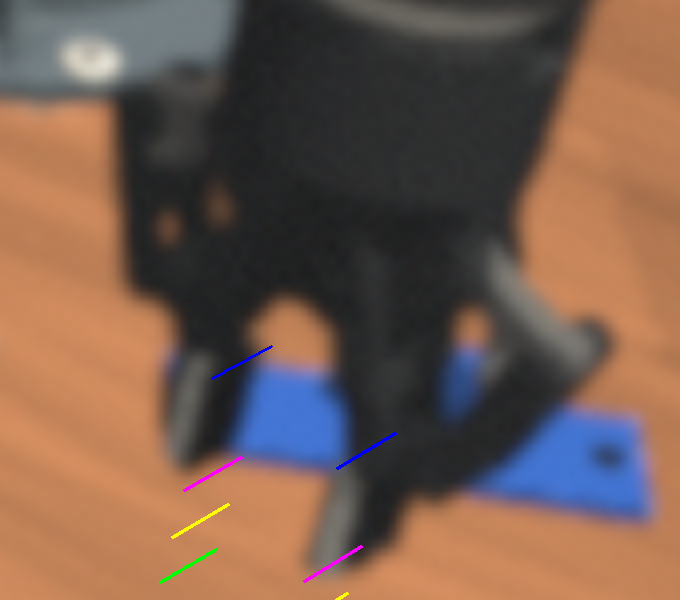

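The lug is where I predicted. The fingertips are the problem: in both pictures they end about 24 mm higher than tip_reach implies (near tool z −7 mm when shut, not +17 mm). The jaws therefore closed above the lug. I open again and go about 2 cm deeper in guarded steps.

Emit:
jog_arm(rows=[[[0, 0, 0, 0, 0, 0, 4], [0, 0, 0, 0, 0, 0, 4], [0, 0, 0, 0, 0, 0, 4], [0, 0, 0.4, 0, 0, 0, 4], [0, 0, 0.8, 0, 0, 0, 4], [0, 0, 1.2, 0, 0, 0, 4], [0, 0, 1.6, 0, 0, 0, 4], [0, 0, 1.9, 0, 0, 0, 4], [0, 0, 1.9, 0, 0, 0, 4], [0, 0, 1.9, 0, 0, 0, 4]]])

```text
clock: 3.95
tcp_pos: [0.5293, 0.3182, 0.029]
orientation: [-180.0, 0.0, 162.8]
wrist_force: [-0.3, 0.6, -0.5]
grip_width: 0.473
```

```bash
python3 -c "
from m import *
st()
from plant import eyes
c=eyes.capture('scene');pickle.dump(c,open('f_scene.pkl','wb'));f=c['frame']
k=12;x0,y0=360,275
im=cv2.resize(f,None,fx=k,fy=k,interpolation=cv2.INTER_CUBIC)
cv2.imwrite('pics/f1.png',im[y0*k:(y0+48)*k,x0*k:(x0+60)*k])
"
```

```text
3.95 q [31.025 31.178 -1.676 57.167 -0.024 48.263] p [0.529 0.318 0.029] o [-179.969    0.004  162.762] F [-0.335  0.551 -0.51 ] g 0.47311438070854805
```

View pics/f1.png

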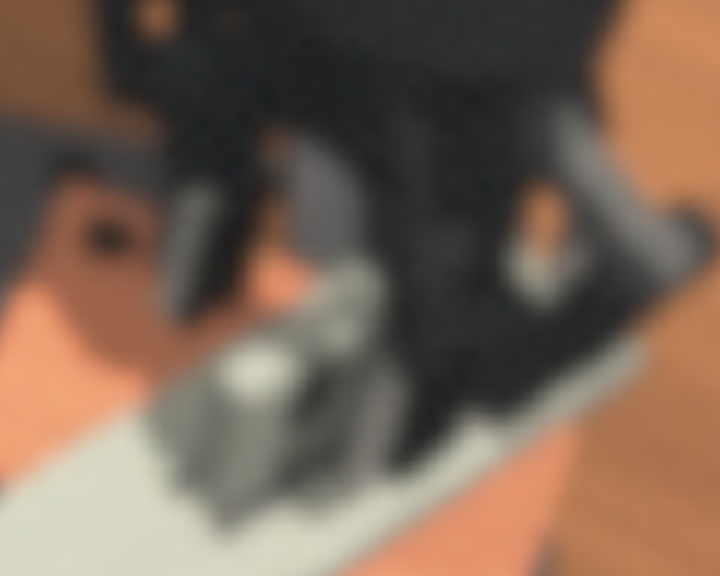

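The fingers now straddle the lug, whose top end is at crop (255,370), with one finger on each side. I go 3 mm deeper and close.

Emit:
jog_arm(rows=[[[0, 0, 0.3, 0, 0, 0, 3], [0, 0, 0.3, 0, 0, 0, 2], [0, 0, 0.3, 0, 0, 0, 1.4], [0, 0, 0.3, 0, 0, 0, 0.9], [0, 0, 0.3, 0, 0, 0, 0.5], [0, 0, 0.3, 0, 0, 0, 0.5], [0, 0, 0.3, 0, 0, 0, 0.5]]], force=60)

```text
clock: 4.7
tcp_pos: [0.5294, 0.3181, 0.0262]
orientation: [-180.0, 0.0, 162.8]
wrist_force: [-0.3, -2.2, 1.6]
grip_width: 0.099
```

Emit:
jog_arm(rows=[[[0, 0, 0.2, 0, 0, 0, 0.2], [0, 0, 0, 0, 0, 0, 0.2], [0, 0, -0.3, 0, 0, 0, 0.2], [0, 0, -0.6, 0, 0, 0, 0.2], [0, 0, -1, 0, 0, 0, 0.2], [0, 0, -1.5, 0, 0, 0, 0.2], [0, 0, -2, 0, 0, 0, 0.2], [0, 0, -2, 0, 0, 0, 0.2]]])

```text
clock: 5.5
tcp_pos: [0.5298, 0.3184, 0.0471]
orientation: [180.0, 0.1, 162.8]
wrist_force: [-0.8, 0.9, -5.8]
grip_width: 0.099
```

```bash
python3 -c "
from m import *
st()
from plant import eyes
c=eyes.capture('scene');pickle.dump(c,open('g_scene.pkl','wb'));f=c['frame']
k=6;x0,y0=330,240
im=cv2.resize(f,None,fx=k,fy=k,interpolation=cv2.INTER_CUBIC)
cv2.imwrite('pics/g1.png',im[y0*k:(y0+100)*k,x0*k:(x0+120)*k])
"
```

```text
5.5 q [31.022 30.355 -0.245 59.34  -0.029 48.267] p [0.53  0.318 0.047] o [179.975   0.062 162.755] F [-0.795  0.917 -5.783] g 0.09904232469574312
```

View pics/g1.png

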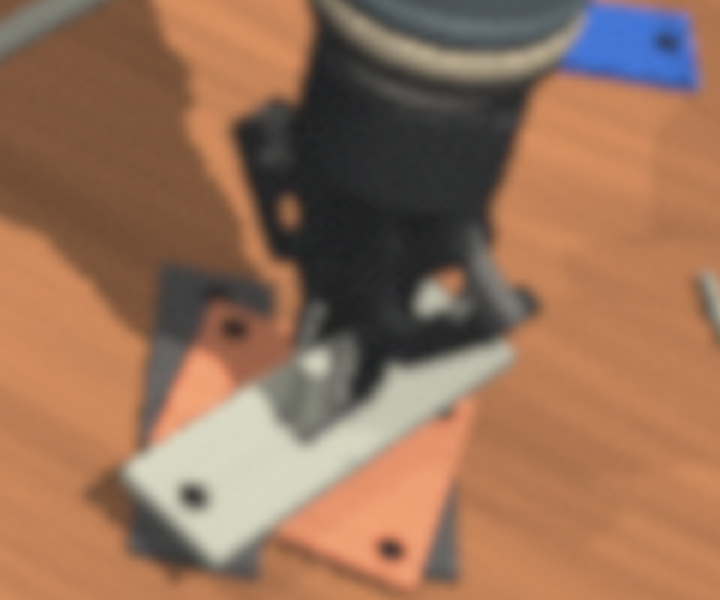

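The bracket is held (about 6 N on the wrist), and the pile looks undisturbed. I lift on.

Emit:
jog_arm(rows=[[[0, 0, -2, 0, 0, 0, 0.2], [0, 0, -4, 0, 0, 0, 0.2], [0, 0, -6.5, 0, 0, 0, 0.2], [0, 0, -8, 0, 0, 0, 0.2], [0, 0, -8, 0, 0, 0, 0.2], [0, 0, -8, 0, 0, 0, 0.2]]])

```text
clock: 6.15
tcp_pos: [0.5295, 0.3183, 0.1259]
orientation: [-180.0, 0.0, 162.8]
wrist_force: [-1.0, 0.7, -7.1]
grip_width: 0.097
```

```bash
python3 -c "
from m import *
st();row([.5888,-.0657,.115],down(100.45))"
```

```text
6.15 q [31.025 27.738  7.323 69.572 -0.028 48.268] p [0.529 0.318 0.126] o [-179.99     0.029  162.756] F [-0.985  0.667 -7.06 ] g 0.09678721045865955
row [-17.046 -34.912   1.104] [-0.003  0.004 -4.616]
```

Emit:
jog_arm(rows=[[[-0.7, -1.5, 0, 0, 0, -0.2, 0.2], [-2, -4.5, 0, 0, 0, -0.6, 0.2], [-4, -8, 0, 0, 0, -1.1, 0.2], [-6, -12, 0, 0, 0, -1.6, 0.2], [-8, -16, 0, 0, 0, -2.1, 0.2], [-10, -20, 0.3, 0, 0, -2.7, 0.2], [-12, -24, 0.6, 0, 0, -3.2, 0.2], [-14, -28, 0.8, 0, 0, -3.7, 0.2], [-15.5, -31.5, 1, 0, 0, -4.2, 0.2], [-16.5, -34, 1.1, 0, 0, -4.5, 0.2], [-17.05, -34.9, 1.1, 0, 0, -4.6, 0.2], [-17.05, -34.9, 1.1, 0, 0, -4.6, 0.2]]], force=80)

```text
clock: 7.35
tcp_pos: [0.5884, -0.0667, 0.1138]
orientation: [180.0, -0.1, -169.8]
wrist_force: [-0.4, 0.2, -5.7]
grip_width: 0.092
```

```bash
python3 -c "
from m import *
st();row([.5888,-.0657,.115],down(100.45));row([.5888,-.0657,.035],down(100.45))
from plant import eyes
cs=[]
for n,(x0,y0) in (('scene',(150,170)),('top',(230,90))):
    c=eyes.capture(n);pickle.dump(c,open('h_'+n+'.pkl','wb'));cv2.imwrite('pics/h_'+n+'.png',cv2.resize(c['frame'][y0:y0+140,x0:x0+160],None,fx=4,fy=4,interpolation=2))
"
```

```text
7.35 q [ -6.461  25.098   1.428  66.4    -0.019 -16.709] p [ 0.588 -0.067  0.114] o [ 179.999   -0.072 -169.752] F [-0.429  0.155 -5.658] g 0.09222629191041226
row [-0.058  0.095 -0.125] [ 0.    -0.012 -0.034]
row [-0.068  0.095  7.875] [ 0.    -0.012 -0.034]
```

View pics/h_scene.png

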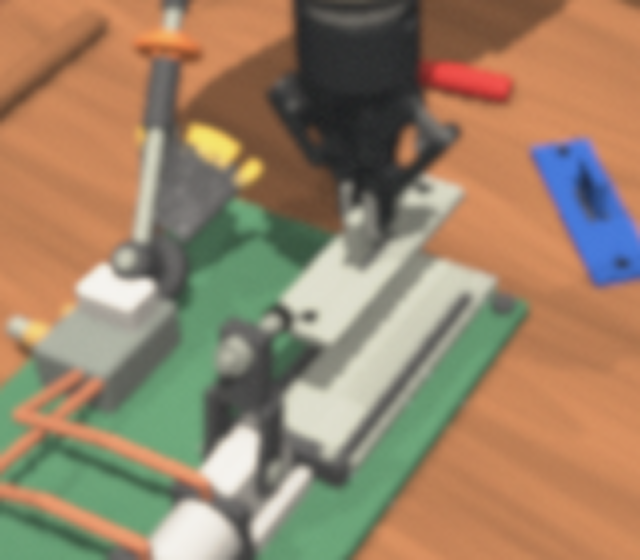

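View pics/h_top.png

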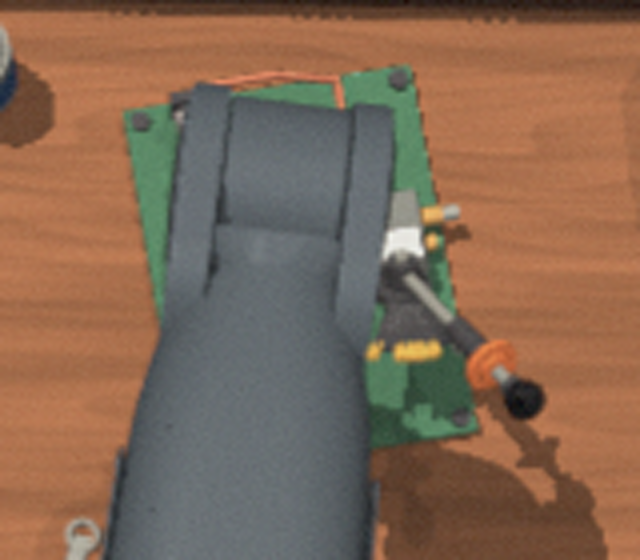

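The bracket hangs parallel above the bed. The upright clamp's spindle tip, at crop (285,318), looks close to the bracket's far end, so I measure it before lowering.

```bash
python3 -c "
from m import *
T=load('top0.pkl');S=load('scene0.pkl')
x,y,z=jig();H=np.array([.6036,-.063,.052])
for s,t in (((335,318),(152,228)),((335,318),(150,215)),((300,345),(150,180))):
    P,e=tri(T,un(t,(255,100),5),S,un(s,(115,150),3.2));print(P,e,(P-H)@x,(P-H)@y,P[2])
im=np.hstack([cv2.resize(c['frame'][b:b+40,a:a+40],None,fx=10,fy=10,interpolation=2) for c,a,b in((T,265,125),(S,195,235))]);cv2.imwrite('pics/i.png',im)
"
```

```text
[ 0.692 -0.044  0.141] 0.005268237130854055 0.09016786434145059 0.003114890106974895 0.14068890570807574
[ 0.698 -0.04   0.147] 0.000837049673270001 0.09666142557994478 0.005400404693513509 0.14748295769957442
[ 0.727 -0.043  0.141] 0.00775963624134801 0.12493169169863849 -0.002259842600555716 0.14052610370731028
```

View pics/i.png

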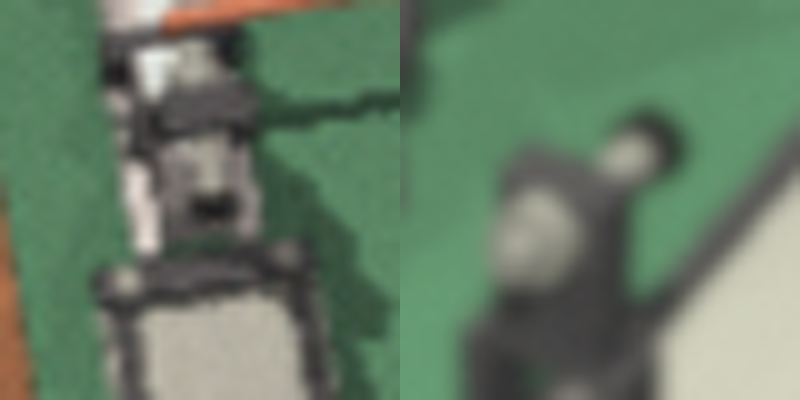

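The spindle tip is about 90 mm past home at z≈0.14, and the bracket's end only reaches 70 mm, so it is clear. I lower.

Emit:
jog_arm(rows=[[[-0.05, 0.1, 1.5, 0, 0, 0, 0.2], [-0.05, 0.1, 3.5, 0, 0, 0, 0.2], [-0.05, 0.1, 5, 0, 0, 0, 0.2], [-0.05, 0.1, 6, 0, 0, 0, 0.2], [-0.05, 0.1, 6.7, 0, 0, 0, 0.2], [-0.05, 0.1, 7.2, 0, 0, 0, 0.2], [-0.05, 0.1, 7.5, 0, 0, 0, 0.2], [-0.05, 0.1, 7.5, 0, 0, 0, 0.2]]])

```text
clock: 8.25
tcp_pos: [0.5887, -0.0638, 0.0393]
orientation: [180.0, -0.0, -169.7]
wrist_force: [-0.1, 0.0, -6.0]
grip_width: 0.091
```

```bash
python3 -c "
from m import *
st();row([.5888,-.0657,.035],down(100.45))
from plant import eyes
c=eyes.capture('scene');x0,y0=170,180;cv2.imwrite('pics/j.png',cv2.resize(c['frame'][y0:y0+110,x0:x0+130],None,fx=5,fy=5,interpolation=2))
"
```

```text
8.25 q [ -6.187  27.949  -5.412  56.682   0.005 -16.521] p [ 0.589 -0.064  0.039] o [ 179.983   -0.04  -169.666] F [-0.136  0.049 -5.984] g 0.09084439852906845
row [ 0.028 -0.189  0.426] [ 0.003 -0.007 -0.019]
```

View pics/j.png

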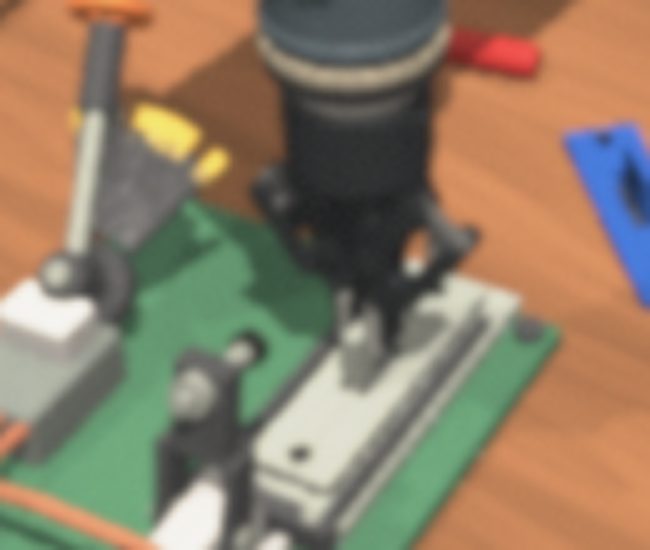

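Emit:
jog_arm(rows=[[[0, -0.15, 0.1, 0, 0, 0, 0.2], [0, -0.15, 0.2, 0, 0, 0, 0.2], [0, -0.15, 0.3, 0, 0, 0, 0.2], [0, -0.15, 0.4, 0, 0, 0, 0.2], [0, -0.15, 0.45, 0, 0, 0, 0.2]]])

```text
clock: 8.8
tcp_pos: [0.5892, -0.0654, 0.0353]
orientation: [180.0, -0.0, -169.7]
wrist_force: [-4.0, 0.5, 5.7]
grip_width: 0.097
```

On the bed (vertical force changed by about 12 N). I slide towards the stop.

Emit:
jog_arm(rows=[[[-0.3, 0, -0.05, 0, 0, 0, 0.2], [-0.6, 0, -0.05, 0, 0, 0, 0.2], [-0.9, 0, -0.05, 0, 0, 0, 0.2], [-1.1, 0, -0.05, 0, 0, 0, 0.2], [-1.2, 0, -0.05, 0, 0, 0, 0.2]]])

```text
clock: 9.3
tcp_pos: [0.6012, -0.0631, 0.0356]
orientation: [180.0, -0.0, -169.7]
wrist_force: [-0.3, -0.3, -6.0]
grip_width: 0.094
```

```bash
python3 -c "
from m import *
st();x,y,z=jig();s=sense();d=s['tcp_pos']-np.array([.6036,-.063,.035]);print(d@x,d@y,s['wrist_force']@x,s['wrist_force']@y)"
```

```text
9.3 q [ -5.997  29.437  -3.544  57.036   0.003 -16.331] p [ 0.601 -0.063  0.036] o [ 179.992   -0.016 -169.666] F [-0.322 -0.304 -6.01 ] g 0.09368707396278148
-0.002365360273396134 0.00029813557378388677 -0.37142298527460055 -0.2401629451408823
```

Emit:
jog_arm(rows=[[[-0.1, 0, 0.06, 0, 0, 0, 0.2], [-0.3, 0, 0.06, 0, 0, 0, 0.2], [-0.4, 0, 0.06, 0, 0, 0, 0.2], [-0.5, 0, 0.06, 0, 0, 0, 0.2]]])

```text
clock: 9.7
tcp_pos: [0.6029, -0.0629, 0.0352]
orientation: [-180.0, -0.3, -169.7]
wrist_force: [-31.7, -5.6, 23.5]
grip_width: 0.095
```

```bash
python3 -c "
from m import *
st();x,y,z=jig();s=sense();d=s['tcp_pos']-np.array([.6036,-.063,.035]);print(d@x,d@y,s['wrist_force']@x,s['wrist_force']@y)"
```

```text
9.7 q [ -5.898  29.906  -2.831  57.585  -0.102 -16.2  ] p [ 0.603 -0.063  0.035] o [-179.992   -0.338 -169.698] F [-31.735  -5.606  23.482] g 0.0945140094519742
-0.0006962326627260972 0.00025738116706559833 -32.22572456127123 0.24353350601165036
```

The stop is reached (32 N along x, within 1 mm of the computed home). I relax and open.

Emit:
jog_arm(rows=[[[0, 0, 0, 0, 0, 0, 0.2], [0, 0, -0.03, 0, 0, 0, 0.2], [0, 0, -0.03, 0, 0, 0, 1.2], [0, 0, -0.03, 0, 0, 0, 2], [0, 0, -0.03, 0, 0, 0, 3], [0, 0, -0.03, 0, 0, 0, 3.5], [0, 0, -0.03, 0, 0, 0, 3.5]]])

```text
clock: 10.4
tcp_pos: [0.603, -0.0629, 0.0356]
orientation: [-180.0, -0.3, -169.7]
wrist_force: [-0.2, -0.1, -0.4]
grip_width: 0.408
```

```bash
python3 -c "
from m import *
st()
from plant import eyes
c=eyes.capture('scene');x0,y0=170,180;cv2.imwrite('pics/k.png',cv2.resize(c['frame'][y0:y0+110,x0:x0+130],None,fx=5,fy=5,interpolation=2))
"
```

```text
10.4 q [ -5.895  29.89   -2.797  57.616  -0.103 -16.2  ] p [ 0.603 -0.063  0.036] o [-179.985   -0.32  -169.695] F [-0.236 -0.072 -0.44 ] g 0.40762524908583897
```

View pics/k.png

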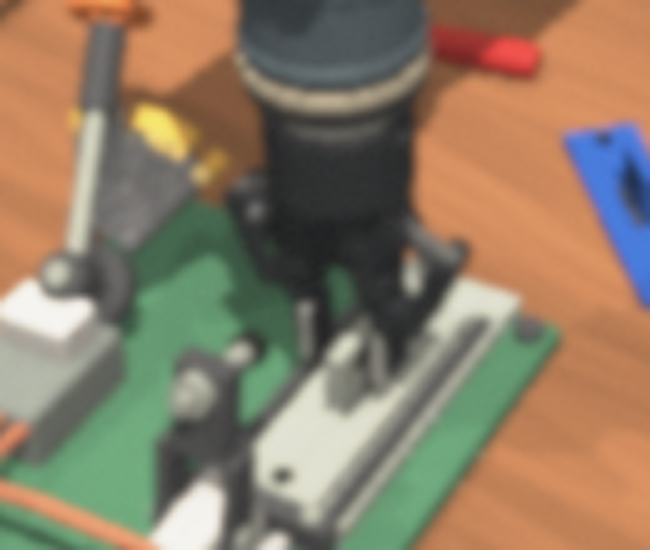

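The lug stands free between the open fingers, and the bracket's end meets the stop at crop (290,490). I retract upwards.

Emit:
jog_arm(rows=[[[0, 0, -1, 0, 0, 0, 3.5], [0, 0, -3, 0, 0, 0, 3.5], [0, 0, -6, 0, 0, 0, 3.5], [0, 0, -10, 0, 0, 0, 4], [0, 0, -14, 0, 0, 0, 5], [0, 0, -18, 0, 0, 0, 5], [0, 0, -22, 0, 0, 0, 5], [0, 0, -25, 0, 0, 0, 5], [0, 0, -25, 0, 0, 0, 5], [0, 0, -25, 0, 0, 0, 5]]])

```text
clock: 11.45
tcp_pos: [0.6046, -0.0626, 0.2864]
orientation: [-180.0, -0.2, -169.7]
wrist_force: [0.5, -0.4, -0.6]
grip_width: 0.588
```

```bash
python3 -c "
from m import *
st()
from plant import eyes
c=eyes.capture('scene');pickle.dump(c,open('l_scene.pkl','wb'))
x0,y0=150,170;cv2.imwrite('pics/l.png',cv2.resize(c['frame'][y0:y0+130,x0:x0+150],None,fx=5,fy=4.6,interpolation=2))
P=np.array([.6694,-.2148,.075]);d=levdir(.09);x,y,z=jig()
lx=np.cross(y,np.cos(0)*(-np.cos(np.radians(40))*x+np.sin(np.radians(40))*z));print('swing axis',lx, 'flange',P+.15*d,'flange end',P+.15*levdir(.7))
"
```

```text
11.45 q [ -5.854  26.883  29.213  92.554  -0.102 -16.16 ] p [ 0.605 -0.063  0.286] o [-179.965   -0.244 -169.694] F [ 0.543 -0.392 -0.613] g 0.5878075905230369
swing axis [0.632 0.117 0.766] flange [ 0.567 -0.273  0.168] flange end [ 0.554 -0.184  0.166]
```

View pics/l.png

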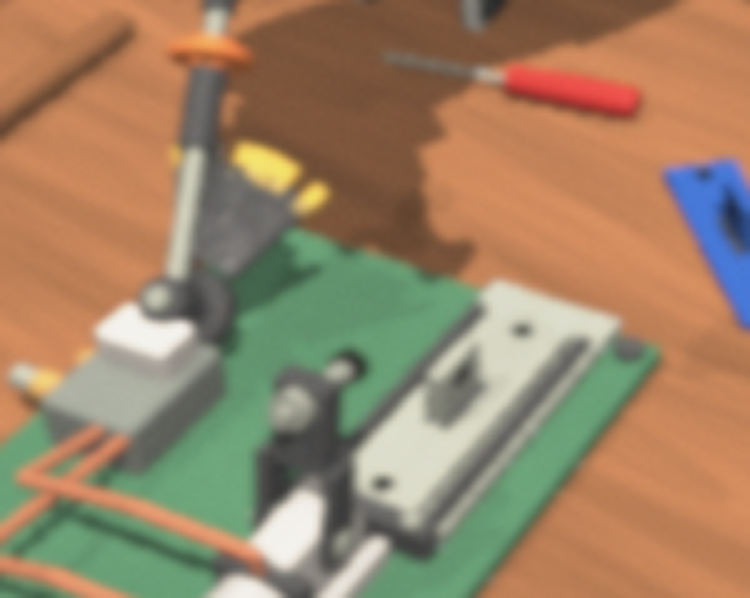

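The bracket lies home on the bed, with its end against the stop at (390,510), and is let go. Next is the lever: I work out a hover pose above the collar's sleeve, tilted towards the lever's normal.

```bash
cat >> m.py <<'E'
PIV=np.array([.6694,-.2148,.075]);Q0=.09
def lev(q,yaw=10.45):
    x,y,z=jig(yaw);lz=-np.cos(np.radians(40))*x+np.sin(np.radians(40))*z;lx=np.cross(y,lz)
    d=np.cos(q-.35)*lz+np.sin(q-.35)*y; yl=np.cross(d,lx); return lx,yl,d
def tool(q,rad,phi,back,off=-.020,tr=0.):
    lx,yl,d=lev(q);f=np.radians(phi)
    tz=-np.cos(f)*lx-np.sin(f)*d;ty=yl;tx=np.cross(ty,tz)
    R=Ro.from_matrix(np.c_[tx,ty,tz]);p=PIV+rad*d-(off+back)*tz+tr*yl
    return p,R
E
python3 -c "
from m import *
for phi in(10,20):
    p,R=tool(.09,.128,phi,.10);print(phi,p,R.as_euler('xyz',degrees=True));row(p,R)
"
```

```text
10 [ 0.623 -0.261  0.223] [ 169.151  -28.602 -152.79 ]
row [  1.707 -19.804   6.205] [-1.05   4.917 -2.303]
20 [ 0.611 -0.266  0.229] [ 169.949  -18.767 -154.768]
row [  2.939 -20.153   5.652] [-1.238  3.26  -2.189]
```

Emit:
jog_arm(rows=[[[0.2, -3, 0.5, -0.15, 0.7, -0.4, 5], [0.4, -6, 1, -0.3, 1.5, -0.7, 5], [0.7, -9, 2, -0.5, 2.3, -1.1, 5], [1, -12, 3, -0.7, 3.1, -1.5, 5], [1.3, -15, 4, -0.8, 3.9, -1.8, 5], [1.5, -18, 5, -0.95, 4.5, -2.1, 5], [1.7, -19.8, 6.2, -1.05, 4.9, -2.3, 5], [1.7, -19.8, 6.2, -1.05, 4.9, -2.3, 5], [1.7, -19.8, 6.2, -1.05, 4.9, -2.3, 5], [1.7, -19.8, 6.2, -1.05, 4.9, -2.3, 5]]])

```text
clock: 12.5
tcp_pos: [0.6277, -0.287, 0.0956]
orientation: [175.9, -21.6, -153.8]
wrist_force: [-0.2, -0.2, 0.3]
grip_width: 0.585
```

```bash
python3 -c "
from m import *
st()
p,R=tool(.09,.128,10,.10);row(p,R)
from plant import eyes
for n,(x0,y0) in (('scene',(130,110)),('top',(270,90))):
    c=eyes.capture(n);pickle.dump(c,open('n_'+n+'.pkl','wb'));cv2.imwrite('pics/n_'+n+'.png',cv2.resize(c['frame'][y0:y0+140,x0:x0+160],None,fx=4,fy=4,interpolation=2))
"
```

```text
12.5 q [-18.79   69.263  77.443 116.642 -12.047 -42.215] p [ 0.628 -0.287  0.096] o [ 175.922  -21.565 -153.832] F [-0.166 -0.194  0.284] g 0.5845196915604102
row [  4.044   3.457 -11.935] [-1.053  1.184 -0.004]
```

View pics/n_scene.png

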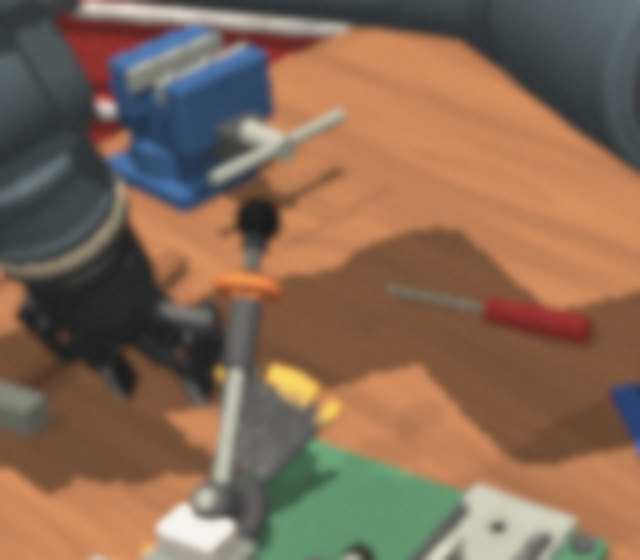

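View pics/n_top.png

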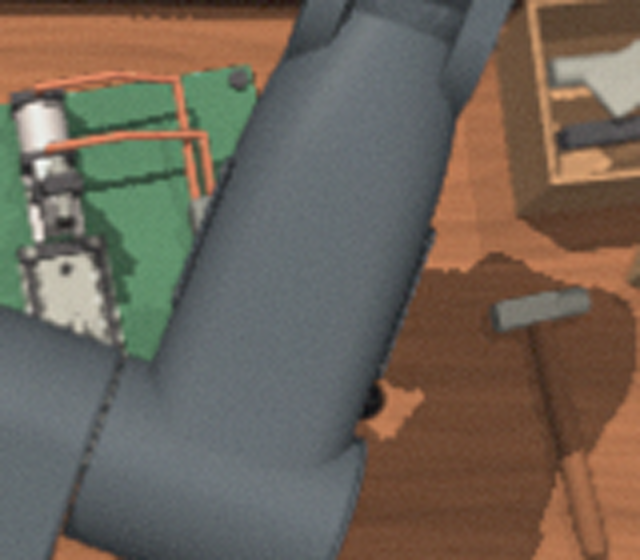

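The wanted tilt drove J3 and J4 to their limits, and the tool swung low to the right of the lever at about scene crop (180,380). There is no contact (0.3 N). Before going on I fit the arm's kinematics, so that I can check reachability properly.

```bash
cat > kin.py <<'E'
from m import *
D=[([69.729,12.226,-2.009,75.83,0,90],[.17311,.4687,.2133],[-179.935,0,159.731]),
([30.847,26.843,16.586,79.864,-.025,48.205],[.5298,.3162,.1996],[-179.893,-.062,162.642]),
([31.027,30.284,-.07,59.665,-.024,48.265],[.5293,.3182,.049],[-179.97,.005,162.762]),
([31.025,27.738,7.323,69.572,-.028,48.268],[.5295,.3183,.1259],[-179.99,.03,162.756]),
([-6.461,25.098,1.428,66.4,-.019,-16.709],[.5884,-.0667,.1138],[180,-.07,-169.752]),
([-5.895,29.89,-2.797,57.616,-.103,-16.2],[.603,-.0629,.0356],[-179.985,-.32,-169.695]),
([-5.854,26.883,29.213,92.554,-.102,-16.16],[.6046,-.0626,.2864],[-179.965,-.244,-169.694]),
([-18.79,69.263,77.443,116.642,-12.047,-42.215],[.6277,-.287,.0956],[175.922,-21.565,-153.832])]
def fk(q,v):
    a1,h,L1,c,L2,d4,dt,s5=v
    j1,j2,j3,j4,j5,j6=np.radians(q)
    # planar frame: radial r, up z
    A=j2; B=j2-j3+c
    Rb=Ro.from_euler("z",j1)
    def pv(ang): return np.array([np.sin(ang),0,np.cos(ang)])
    w=np.array([a1,0,h])+L1*pv(A)+L2*pv(B)
    # link after j4: direction angle
    Rp=Ro.from_euler("y",j2-j3+j4)  # identity=tool horizontal fwd?; at 90deg -> down
    # at Rp=0 tool z along +x (forward); j5 about axis perpendicular (local z), j6 about tool
    R5=Ro.from_euler("z",s5*j5) 
    M=Rp*R5
    p=w+Rp.apply([d4,0,0])+M.apply([dt,0,0])
    R0=Ro.from_matrix(np.array([[0,0,1],[0,1,0],[-1,0,0]]).astype(float)) # tool z->x
    R=Rb*M*R0*Ro.from_euler("z",j6)
    return Rb.apply(p),R
def rot(o): return Ro.from_euler("xyz",o,degrees=True)
if __name__=="__main__":
    best=None
    for s5 in(1,-1):
        def f(u):
            v=list(u)+[s5];out=[]
            for q,p,o in D:
                P,R=fk(q,v);out+=list((P-p)*100)
            return np.array(out)
        for g in([0,.3,.4,.5,.4,.1,.1],[0,.3,.5,0.1,.5,.1,.15],[0,.3,.5,1.57,.5,.1,.15]):
            r=least_squares(f,g)
            if best is None or r.cost<best[0]: best=(r.cost,list(r.x)+[s5],r.fun)
            print(s5,r.cost,r.x)
    v=best[1];print(v,best[2].reshape(-1,3))
    for q,p,o in D: print(np.degrees((rot(o).inv()*fk(q,v)[1]).as_rotvec()))
E
python3 kin.py
```

```text
1 5.842819504130723e-05 [0.    0.243 0.486 1.403 0.399 0.14  0.333]
1 5.842819504131327e-05 [0.    0.243 0.486 1.403 0.399 0.14  0.333]
1 5.8428195041394016e-05 [0.    0.243 0.486 1.403 0.399 0.14  0.333]
-1 0.19697681691292596 [ 0.003  0.211  0.466  1.398  0.404  0.755 -0.332]
-1 0.19697681691292193 [ 0.003  0.211  0.466  1.398  0.404  0.755 -0.332]
-1 0.19697681691291985 [ 0.003  0.211  0.466  1.398  0.404  0.755 -0.332]
[np.float64(3.2570363342164144e-05), np.float64(0.24320035281506797), np.float64(0.48597201800760287), np.float64(1.4033510759942076), np.float64(0.3985296726639401), np.float64(0.13950541205110772), np.float64(0.333094044632802), 1] [[-0.001 -0.001  0.   ]
 [-0.003  0.003 -0.   ]
 [ 0.001  0.002 -0.001]
 [-0.002 -0.003  0.001]
 [-0.002 -0.004 -0.004]
 [ 0.004  0.003  0.002]
 [ 0.003  0.001  0.   ]
 [ 0.     0.     0.001]]
[0.    0.    0.002]
[-0.  0.  0.]
[ 0. -0. -0.]
[-0.001  0.    -0.001]
[-0.002  0.003 -0.   ]
[-0.001 -0.    -0.   ]
[ 0.001 -0.    -0.   ]
[-0.001  0.     0.001]
```

```bash
cat >> kin.py <<'E'
V=[3.257e-05,.2432004,.485972,1.40335108,.39852967,.13950541,.33309404,1]
LO=np.array([-170.91,-42.67,-65.05,-120.47,-90,-180]);HI=np.array([170.91,98.43,77.54,116.71,82.35,180])
def ik(p,R,q0=(-20,30,10,75,0,-30)):
    def f(q):
        P,r=fk(q,V);return np.r_[(P-p)*100,np.degrees((R.inv()*r).as_rotvec())]
    r=least_squares(f,np.clip(q0,LO+1,HI-1),bounds=(LO,HI),x_scale=10.)
    return r.x,np.abs(r.fun).max()
E
python3 -c "
from kin import *
for phi in(15,20,25,30,35,40):
    print(phi)
    for q,rad,back in((.09,.122,.1),(.09,.122,0),(.09,.137,0),(.4,.137,0),(.70,.137,0),(.70,.122,.0),(.7,.122,.08)):
        p,R=tool(q,rad,phi,back);a,e=ik(p,R);print(q,rad,back,a.round(1),round(e,2),'margin',np.minimum(a-LO,HI-a).min().round(1))
"
```

```text
15
0.09 0.122 0.1 [-18.6  55.6  62.2 116.7  -9.  -41.4] 4.75 margin 0.0
0.09 0.122 0 [-19.7  61.8  64.6 116.7  -9.1 -41.8] 0.4 margin 0.0
0.09 0.137 0 [-20.3  60.4  63.3 116.7  -9.4 -42.4] 0.26 margin 0.0
0.4 0.137 0 [-16.   51.1  45.3 106.7 -11.5 -21.6] 0.0 margin 10.1
0.7 0.137 0 [-11.   47.9  38.  102.7 -14.   -0.4] 0.0 margin 14.0
0.7 0.122 0.0 [-11.1  50.   40.8 103.3 -14.   -0.4] 0.0 margin 13.4
0.7 0.122 0.08 [ -9.6  54.6  59.5 116.7 -13.5   0.7] 1.17 margin 0.0
20
0.09 0.122 0.1 [-20.3  55.   64.3 116.7  -6.1 -43.1] 3.25 margin 0.0
0.09 0.122 0 [-21.1  56.2  55.2 109.3  -6.2 -43.5] 0.0 margin 7.4
0.09 0.137 0 [-21.8  54.5  53.3 109.   -6.5 -44.2] 0.0 margin 7.7
0.4 0.137 0 [-16.8  44.9  35.6  98.3  -9.9 -23.2] 0.0 margin 18.4
0.7 0.137 0 [-11.   41.8  28.7  94.3 -13.9  -1.7] 0.0 margin 22.5
0.7 0.122 0.0 [-11.1  43.7  30.8  94.5 -13.9  -1.7] 0.0 margin 22.2
0.7 0.122 0.08 [ -9.6  49.3  52.2 110.6 -13.5  -0.2] 0.0 margin 6.1
25
0.09 0.122 0.1 [-22.1  54.6  66.3 116.7  -3.1 -44.9] 1.8 margin 0.0
0.09 0.122 0 [-22.5  50.3  45.  101.4  -3.2 -45.2] 0.0 margin 15.3
0.09 0.137 0 [-2
[... 1043 characters left out ...]
-27.9] 0.0 margin 40.2
0.7 0.137 0 [-11.5  26.1   5.2  71.  -13.   -5.7] 0.0 margin 45.7
0.7 0.122 0.0 [-11.6  27.7   6.5  70.6 -13.   -5.8] 0.0 margin 46.1
0.7 0.122 0.08 [ -9.9  27.1  16.8  82.  -12.9  -4.1] 0.0 margin 34.7
40
0.09 0.122 0.1 [-28.4  40.4  42.9  99.3   6.8 -50.7] 0.0 margin 17.5
0.09 0.122 0 [-27.4  37.5  23.4  82.6   6.9 -49.7] 0.0 margin 34.1
0.09 0.137 0 [-28.3  36.5  23.1  83.3   6.8 -50.6] 0.0 margin 33.4
0.4 0.137 0 [-21.1  25.4   6.2  69.8  -1.6 -29.3] 0.0 margin 46.9
0.7 0.137 0 [-11.8  21.4  -1.8  63.6 -12.4  -7.2] 0.0 margin 53.1
0.7 0.122 0.0 [-11.8  23.   -0.7  63.  -12.4  -7.2] 0.0 margin 53.7
0.7 0.122 0.08 [-10.1  21.2   8.   73.9 -12.5  -5.5] 0.0 margin 42.8
```

The kinematics fit to 0.05 mm. Tilt φ=25° (about 15° back from vertical) works for the whole lever stroke. I plan a recovery path up from the present pose.

```bash
python3 -c "
from kin import *
s=sense();lx,yl,d=lev(.09);r=s['tcp_pos']-PIV;print('in lever frame x,y,z',r@lx,r@yl,r@d)
R0=rot(s['orientation']);print('toolz in lever',[R0.apply([0,0,1])@u for u in(lx,yl,d)],'tooly',[R0.apply([0,1,0])@u for u in(lx,yl,d)])
h,Rh=tool(.09,.124,40,.09);row(h,Rh);print(h)
up=s['tcp_pos']+np.array([0.0,-.03,.14]);row(up,Rh)
for p,R in((up,Rh),(h,Rh)):print(ik(p,R))
# line joint check
from scipy.spatial.transform import Slerp
for a,b,Ra,Rb in((s['tcp_pos'],up,R0,Rh),):
  sl=Slerp([0,1],Ro.concatenate([Ra,Rb]))
  for t in np.linspace(0,1,6):print(t,ik(a+(b-a)*t,sl(t),s['joint_positions']))
"
```

```text
in lever frame x,y,z -0.0211092755141596 -0.04724650049524027 0.06847188387150602
toolz in lever [np.float64(-0.9508805043382886), np.float64(-0.10707808451192725), np.float64(-0.29044887723421925)] tooly [np.float64(-0.10430140523772455), np.float64(0.9942296659976516), np.float64(-0.025071659610685287)]
row [  7.407   3.666 -10.532] [-0.998 -3.835  0.267]
[ 0.588 -0.274  0.221]
row [  6.409  -1.757 -12.682] [-0.998 -3.835  0.267]
(array([-29.954,  57.501,  77.342, 116.71 ,   6.612, -52.236]), np.float64(0.05514464890161719))
(array([-28.456,  39.747,  40.445,  97.446,   6.788, -50.744]), np.float64(1.3877787807814457e-14))
0.0 (array([-18.817,  69.297,  77.128, 116.504, -12.035, -42.214]), np.float64(2.6645352591003757e-12))
0.2 (array([-20.911,  63.569,  70.49 , 112.661,  -8.625, -44.389]), np.float64(9.769962616701378e-13))
0.4 (array([-23.082,  60.264,  68.854, 111.684,  -5.045, -46.474]), np.float64(8.659739592076221e-13))
0.6000000000000001 (array([-25.321,  58.125,  69.399, 112.015,  -1.305, -48.473]), np.float64(1.6499127410091994e-14))
0.8 (array([-27.617,  57.206,  72.227, 113.704,   2.585, -50.394]), np.float64(1.1102230246251565e-14))
1.0 (array([-29.954,  57.501,  77.342, 116.71 ,   6.612, -52.236]), np.float64(0.055144649488703124))
```

```bash
python3 -c "
from kin import *
s=sense();R0=rot(s['orientation']);p0=s['tcp_pos']
h,Rh=tool(.09,.124,40,.09)
from scipy.spatial.transform import Slerp
sl=Slerp([0,1],Ro.concatenate([R0,Rh]))
A=p0+np.array([-.02,-.03,.01]);B=p0+np.array([-.045,-.035,.13])
q=s['joint_positions']
for t,p in((.15,p0+(A-p0)*.5),(.3,A),(.5,A+(B-A)*.33),(.75,A+(B-A)*.67),(1,B),(1,(B+h)/2),(1,h)):
    R=sl(t);a,e=ik(p,R,q);row(p,R);print('   ',a.round(1),e.round(2));q=a
"
```

```text
row [ 1.634 -0.91   0.045] [-0.15  -0.575  0.04 ]
    [-21.4  60.3  59.9 105.9  -9.8 -44.8] 0.0
row [ 3.268 -1.821  0.09 ] [-0.299 -1.151  0.08 ]
    [-24.   55.8  52.3 100.7  -7.4 -47.4] 0.0
row [ 5.488 -1.355 -3.263] [-0.499 -1.918  0.133]
    [-26.3  51.4  50.3 100.6  -3.6 -49.5] 0.0
row [ 7.775 -0.875 -6.718] [-0.749 -2.877  0.2  ]
    [-29.1  47.1  48.5 100.7   1.3 -52. ] 0.0
row [  9.995  -0.409 -10.071] [-0.998 -3.835  0.267]
    [-32.1  43.7  48.1 101.5   6.3 -54.4] 0.0
row [  8.701   1.628 -10.301] [-0.998 -3.835  0.267]
    [-30.3  41.6  43.9  99.3   6.6 -52.6] 0.0
row [  7.407   3.666 -10.532] [-0.998 -3.835  0.267]
    [-28.5  39.7  40.4  97.4   6.8 -50.7] 0.0
```

Emit:
jog_arm(rows=[[[0.8, -1.5, 0, -0.1, -0.3, 0, 5], [1.6, -3, 0, -0.15, -0.6, 0, 5], [3.2, -3.3, 0, -0.3, -1.1, 0.1, 5], [4.3, -3.2, -1.6, -0.4, -1.5, 0.1, 5], [5.5, -3, -3.3, -0.5, -1.9, 0.1, 5], [6.6, -2.8, -5, -0.6, -2.4, 0.2, 5], [7.8, -2.6, -6.7, -0.75, -2.9, 0.2, 5], [8.9, -2.2, -8.4, -0.9, -3.4, 0.2, 5], [10, -2, -10.3, -1, -3.8, 0.3, 5], [10, -2, -11, -1, -3.8, 0.3, 5], [10, -2, -11, -1, -3.8, 0.3, 5]]])

```text
clock: 13.7
tcp_pos: [0.5924, -0.3354, 0.2337]
orientation: [170.7, 0.9, -158.4]
wrist_force: [-0.5, 0.8, -0.2]
grip_width: 0.587
```

```bash
python3 -c "
from kin import *
st()
for phi,b in((40,.09),(32,.07),(25,.05)):
    h,Rh=tool(.09,.124,phi,b);row(h,Rh);print(ik(h,Rh))
from plant import eyes
for n,(x0,y0) in (('scene',(130,110)),):
    c=eyes.capture(n);pickle.dump(c,open('o_'+n+'.pkl','wb'));cv2.imwrite('pics/oo_'+n+'.png',cv2.resize(c['frame'][y0:y0+140,x0:x0+160],None,fx=4,fy=4,interpolation=2))
"
```

```text
13.7 q [-32.512  48.194  58.193 107.063   6.131 -54.601] p [ 0.592 -0.335  0.234] o [ 170.698    0.869 -158.36 ] F [-0.505  0.756 -0.216] g 0.5867612296315169
row [-1.848  5.583  2.223] [-0.036 -0.008 -0.03 ]
(array([-28.456,  39.747,  40.445,  97.446,   6.788, -50.744]), np.float64(1.3877787807814457e-14))
row [-2.546  5.593  4.271] [-0.033  1.325 -0.032]
(array([-24.964,  47.845,  51.928, 105.827,   1.288, -47.651]), np.float64(2.220446049250313e-14))
row [-2.628  5.601  6.324] [-0.031  2.492 -0.035]
(array([-22.408,  56.377,  64.43 , 114.668,  -3.156, -45.089]), np.float64(2.5046868116525194e-14))
```

View pics/oo_scene.png

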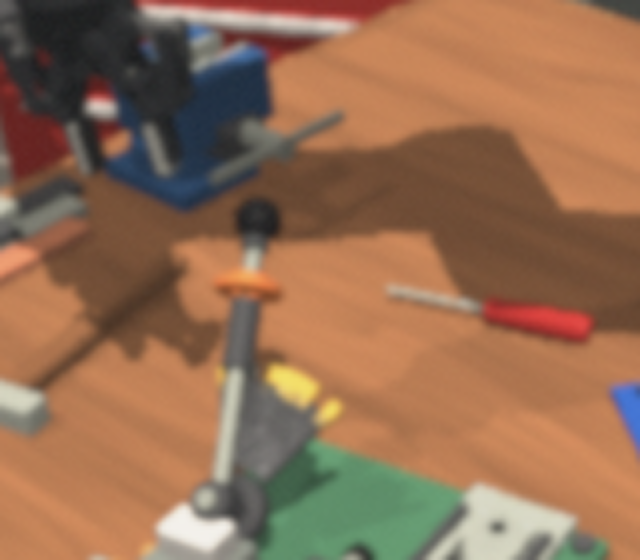

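The gripper is clear, up and right of the lever at (120,130); lever, hammer and driver are unmoved. I move over the lever.

Emit:
jog_arm(rows=[[[-0.5, 1.2, 0.2, 0, 0.2, 0, 5], [-1, 2.8, 0.6, 0, 0.5, 0, 5], [-1.6, 4.4, 1.2, 0, 0.8, 0, 5], [-2.2, 5.4, 2.4, 0, 1.1, 0, 5], [-2.5, 5.6, 3.5, 0, 1.3, 0, 5], [-2.5, 5.6, 3.8, 0, 1.3, 0, 5], [-2.5, 5.6, 3.8, 0, 1.3, 0, 5]]])

```text
clock: 14.45
tcp_pos: [0.5932, -0.2687, 0.203]
orientation: [170.5, -7.0, -157.0]
wrist_force: [-0.4, 0.3, 0.5]
grip_width: 0.587
```

```bash
python3 -c "
from kin import *
st()
s=sense();p=s['tcp_pos'];R=rot(s['orientation'])
for phi,b in((32,.07),(25,.05),(25,0)):
    h,Rh=tool(.09,.124,phi,b);row(h,Rh)
from plant import eyes
x0,y0=160,120;k=6
c=eyes.capture('scene');pickle.dump(c,open('p_scene.pkl','wb'));im=cv2.resize(c['frame'],None,fx=k,fy=k,interpolation=2)
cv2.imwrite('pics/p0.png',im[y0*k:(y0+95)*k,x0*k:(x0+90)*k])
for zz,col in((.017,(0,255,0)),(-.007,(0,255,255)),(-.017,(255,0,255)),(-.056,(255,0,0))):
  for yy in(-.025,.025):
    q=proj(c,[p+R.apply([sx,yy,zz]) for sx in(-.011,.011)])*k+k/2
    cv2.polylines(im,[q.round().astype(int)],False,col,2)
cv2.imwrite('pics/p1.png',im[y0*k:(y0+95)*k,x0*k:(x0+90)*k])
"
```

```text
14.45 q [-25.016  47.838  52.229 106.088   1.255 -47.529] p [ 0.593 -0.269  0.203] o [ 170.489   -6.954 -157.036] F [-0.37   0.348  0.533] g 0.5869594809460966
row [-0.095  0.006  0.198] [-0.008  0.003 -0.029]
row [-0.46   0.009  2.22 ] [-0.007  1.169 -0.029]
row [0.15  0.012 7.183] [-0.007  1.169 -0.029]
```

View pics/p0.png

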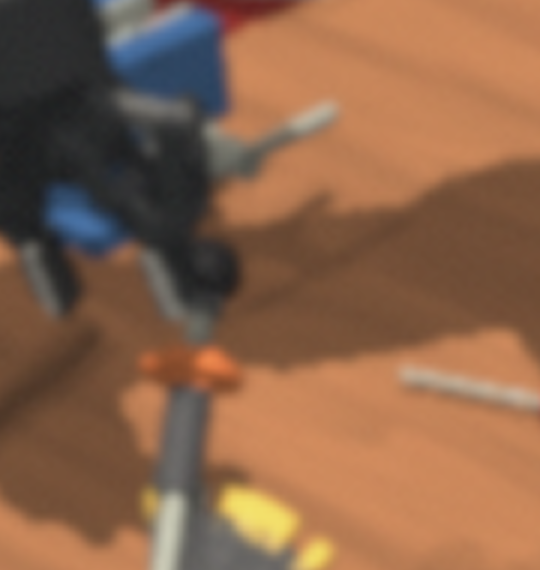

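View pics/p1.png

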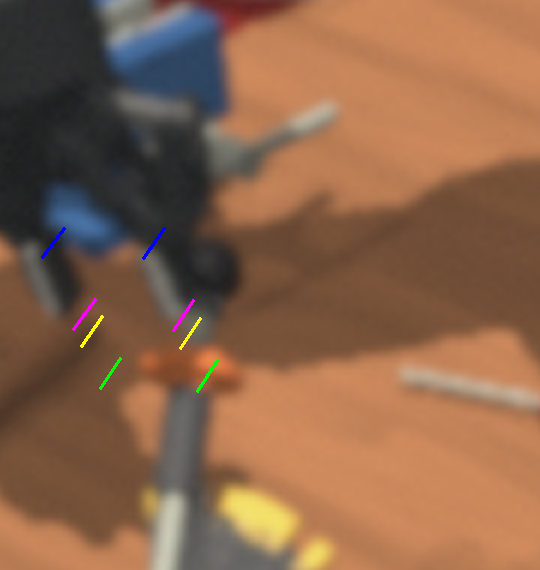

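The open fingers hang behind and above the collar, tips at (60,310) and (180,318). They match the corrected tip length. I tilt and advance partway.

Emit:
jog_arm(rows=[[[-0.2, 0, 0.7, 0, 0.4, 0, 5], [-0.4, 0, 1.4, 0, 0.8, 0, 5], [-0.5, 0, 2.2, 0, 1.17, 0, 5], [-0.3, 0, 3, 0, 1.17, 0, 5], [-0.2, 0, 4, 0, 1.17, 0, 5], [-0.1, 0, 5, 0, 1.17, 0, 5], [0, 0, 5.5, 0, 1.17, 0, 5], [0, 0, 5.5, 0, 1.17, 0, 5]]])

```text
clock: 15.3
tcp_pos: [0.5829, -0.2643, 0.15]
orientation: [170.3, -13.8, -156.0]
wrist_force: [-0.3, -0.8, 0.3]
grip_width: 0.588
```

```bash
cat > shot.py <<'E'
import sys
from kin import *
from plant import eyes
n=sys.argv[1];st()
c=eyes.capture('scene');pickle.dump(c,open(n+'.pkl','wb'));x0,y0,w,h,k=map(int,sys.argv[2:7])
im=cv2.resize(c['frame'],None,fx=k,fy=k,interpolation=2);cv2.imwrite('pics/'+n+'.png',im[y0*k:(y0+h)*k,x0*k:(x0+w)*k])
E
python3 shot.py q1 160 140 90 75 8; python3 -c "
from kin import *
for b in (.0,-.005):
    h,Rh=tool(.09,.124,25,b);row(h,Rh)"
```

```text
15.3 q [-22.709  51.338  49.789 104.979  -3.227 -45.092] p [ 0.583 -0.264  0.15 ] o [ 170.313  -13.831 -155.97 ] F [-0.314 -0.773  0.288] g 0.5880259916501066
row [-0.167  0.09   1.803] [-0.01   0.012 -0.047]
row [-0.166  0.091  2.303] [-0.01   0.012 -0.047]
```

View pics/q1.png

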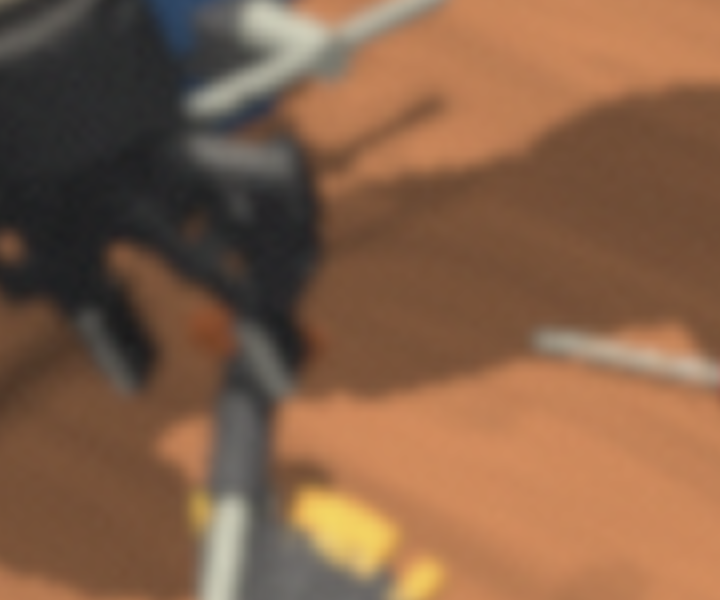

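Emit:
jog_arm(rows=[[[-0.1, 0.3, 0.4, 0, 0, 0, 5], [-0.15, 0.3, 0.9, 0, 0, 0, 5], [-0.15, 0.3, 1.3, 0, 0, 0, 5], [-0.15, 0.3, 1.7, 0, 0, 0, 5], [-0.15, 0.3, 1.9, 0, 0, 0, 5], [-0.15, 0.3, 1.9, 0, 0, 0, 5]]])

```text
clock: 15.95
tcp_pos: [0.5779, -0.2598, 0.1322]
orientation: [170.3, -13.8, -156.0]
wrist_force: [-0.1, -0.1, -0.1]
grip_width: 0.587
```

```bash
python3 shot.py q2 160 140 90 75 8; python3 -c "
from kin import *
for b in (.0,):
    h,Rh=tool(.09,.124,25,b);row(h,Rh)"
```

```text
15.95 q [-22.534  49.587  43.802 100.75   -3.179 -44.929] p [ 0.578 -0.26   0.132] o [ 170.314  -13.83  -155.965] F [-0.105 -0.097 -0.141] g 0.5866592368522552
row [-0.021 -0.211 -0.097] [-0.008  0.012 -0.047]
```

View pics/q2.png

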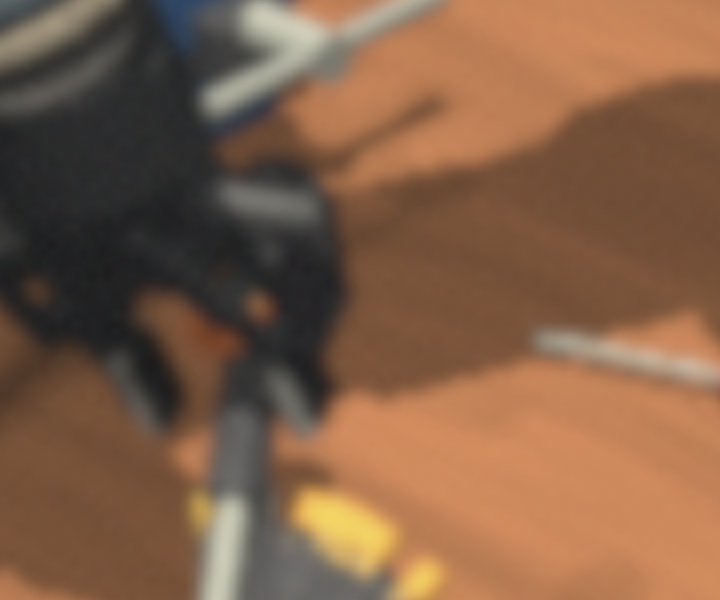

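The sleeve at (242,420) is centred between the fingers (inner edges at about 178 and 300). I go 3 mm deeper and close.

Emit:
jog_arm(rows=[[[0, 0, 0.3, 0, 0, 0, 4], [0, 0, 0.3, 0, 0, 0, 3.2], [0, 0, 0.3, 0, 0, 0, 2.6], [0, 0, 0.3, 0, 0, 0, 2.2], [0, 0, 0.3, 0, 0, 0, 1.6], [0, 0, 0.3, 0, 0, 0, 1.2], [0, 0, 0.3, 0, 0, 0, 1.2]]], force=80)

```text
clock: 16.7
tcp_pos: [0.5771, -0.2594, 0.1299]
orientation: [170.3, -13.8, -155.9]
wrist_force: [-0.9, 1.3, 5.2]
grip_width: 0.224
```

```bash
python3 shot.py q3 160 140 90 75 8; python3 -c "
from kin import *
s=sense();lx,yl,d=lev(.09);r=s['tcp_pos']-rot(s['orientation']).apply([0,0,.020])-PIV;print(r@lx,r@yl,r@d,'F',s['wrist_force']@lx,s['wrist_force']@yl,s['wrist_force']@d)"
```

```text
16.7 q [-22.537  49.364  43.054 100.198  -3.169 -44.955] p [ 0.577 -0.259  0.13 ] o [ 170.322  -13.8   -155.948] F [-0.882  1.3    5.235] g 0.22356335512138895
-0.0033647939782363947 0.0023150286363827722 0.12273127400959744 F 2.7466276846350977 3.17708350256844 4.576869558358618
```

View pics/q3.png

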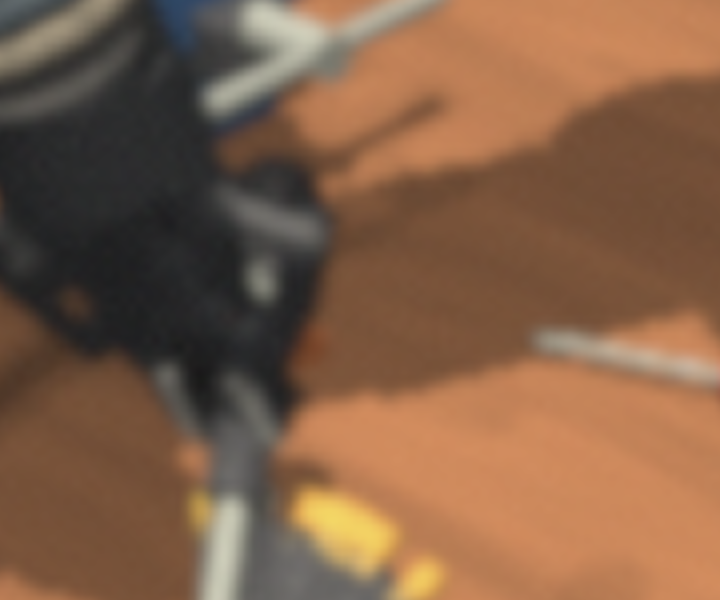

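Gripped (19 mm read, 22 mm sleeve). I compute lift and swing as motions of the current pose along and about the lever axes.

```bash
cat > sw.py <<'E'
from kin import *
def swing(dq,lift,qn,s=None):
    "pose after lifting by lift along the lever and turning by dq about swing axis; qn = present q"
    s=s or sense();R0=rot(s["orientation"]);lx,yl,d=lev(qn)
    A=Ro.from_rotvec(lx*dq*-1)
    B=Ro.from_rotvec(lx*dq)
    # positive q turns d toward +y: check sign
    S=A if A.apply(d)@yl>0 else B
    p=PIV+S.apply(s["tcp_pos"]-PIV+lift*d);return p,S*R0
def rep(qn):
    s=sense();lx,yl,d=lev(qn);r=s['tcp_pos']-rot(s['orientation']).apply([0,0,.020])-PIV;F=s['wrist_force']
    print('eff pt x,y,z',r@lx,r@yl,r@d,'q~',qn+np.arctan2(r@yl,r@d),'F x,y,z',F@lx,F@yl,F@d,'g',s['grip_width'])
E
python3 -c "
from sw import *
rep(.105)
for dq,l in((0,.005),(0,.010),(0,.014)):
    p,R=swing(dq,l,.105);row(p,R)"
```

```text
eff pt x,y,z -0.0033647939782363947 0.0004738681259654309 0.12275219112751248 q~ 0.10886034471326575 F x,y,z 2.7466276846350977 3.108075618460796 4.624009135636726 g 0.2212540286236485
row [ 0.453  0.005 -0.212] [0. 0. 0.]
row [ 0.906  0.01  -0.424] [0. 0. 0.]
row [ 1.268  0.015 -0.594] [0. 0. 0.]
```

Emit:
jog_arm(rows=[[[0, 0, 0, 0, 0, 0, 1], [0.25, 0, -0.1, 0, 0, 0, 1], [0.45, 0, -0.2, 0, 0, 0, 1], [0.7, 0, -0.3, 0, 0, 0, 1], [0.9, 0, -0.4, 0, 0, 0, 1], [1.1, 0, -0.5, 0, 0, 0, 1], [1.3, 0, -0.6, 0, 0, 0, 1], [1.3, 0, -0.6, 0, 0, 0, 1]]], force=110)

```text
clock: 17.55
tcp_pos: [0.568, -0.2646, 0.1385]
orientation: [170.3, -13.7, -155.9]
wrist_force: [6.8, 3.4, -4.6]
grip_width: 0.205
```

```bash
python3 shot.py q4 160 120 90 75 8; python3 -c "
from sw import *
rep(.105)"
```

```text
17.55 q [-23.228  48.128  41.948 100.226  -3.296 -45.645] p [ 0.568 -0.265  0.138] o [ 170.318  -13.703 -155.942] F [ 6.775  3.395 -4.568] g 0.20530994392032145
eff pt x,y,z -0.003149549720713586 0.0002920325968953609 0.1361889401572423 q~ 0.10714431619014342 F x,y,z 1.3604556508528 -1.035357867054191 -9.571290349739204 g 0.20870437881697645
```

View pics/q4.png

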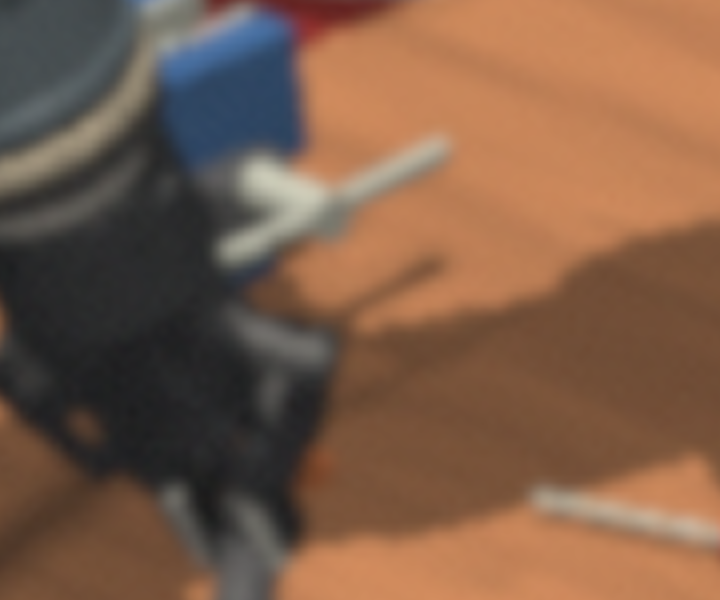

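Lifted about 13.5 mm; the pull of 9.6 N matches the spring. I swing now.

```bash
python3 -c "
from sw import *
for dq in(.05,.1,.15,.2,.25,.3):
    p,R=swing(dq,0.0005,.107);row(p,R)"
```

```text
row [ 0.023  0.641 -0.01 ] [ 0.203 -0.     0.432]
row [-0.028  1.279  0.015] [ 0.406 -0.001  0.864]
row [-0.109  1.914  0.053] [ 0.61  -0.001  1.296]
row [-0.217  2.543  0.105] [ 0.813 -0.002  1.728]
row [-0.354  3.166  0.17 ] [ 1.016 -0.002  2.16 ]
row [-0.519  3.78   0.248] [ 1.219 -0.003  2.592]
```

Emit:
jog_arm(rows=[[[0.02, 0.32, 0, 0.1, 0, 0.22, 1], [0.02, 0.64, 0, 0.2, 0, 0.43, 1], [-0.03, 1.28, 0.01, 0.41, 0, 0.86, 1], [-0.11, 1.91, 0.05, 0.61, 0, 1.3, 1], [-0.22, 2.54, 0.1, 0.81, 0, 1.73, 1], [-0.35, 3.17, 0.17, 1.02, 0, 2.16, 1], [-0.52, 3.78, 0.25, 1.22, 0, 2.59, 1]]])

```text
clock: 18.3
tcp_pos: [0.5587, -0.2275, 0.1405]
orientation: [-178.3, -14.7, -172.0]
wrist_force: [5.2, -0.5, -7.2]
grip_width: 0.211
```

```bash
python3 -c "
from sw import *
st();rep(.40)
for dq in(.05,.1,.15,.2,.25,.3,.32):
    p,R=swing(dq,0.000,.40);row(p,R)"
```

```text
18.3 q [-17.799  39.007  26.224  89.803  -7.907 -25.114] p [ 0.559 -0.227  0.141] o [-178.277  -14.731 -172.034] F [ 5.212 -0.473 -7.217] g 0.21098736357519077
eff pt x,y,z -0.0031809165105138215 0.0011866012693551615 0.13601466877697316 q~ 0.40872384704954784 F x,y,z -2.2890543785746256 -0.98387533639479 -8.559316767268855 g 0.21098736357519077
row [-0.022  0.637  0.011] [ 0.204 -0.     0.432]
row [-0.073  1.272  0.035] [ 0.407 -0.001  0.864]
row [-0.152  1.903  0.073] [ 0.611 -0.001  1.296]
row [-0.26   2.529  0.125] [ 0.814 -0.001  1.728]
row [-0.396  3.149  0.189] [ 1.018 -0.002  2.16 ]
row [-0.56   3.76   0.267] [ 1.221 -0.002  2.591]
row [-0.634  4.001  0.302] [ 1.303 -0.002  2.764]
```

Emit:
jog_arm(rows=[[[-0.02, 0.64, 0.01, 0.2, 0, 0.43, 1], [-0.07, 1.27, 0.04, 0.41, 0, 0.86, 1], [-0.15, 1.9, 0.07, 0.61, 0, 1.3, 1], [-0.26, 2.53, 0.12, 0.81, 0, 1.73, 1], [-0.4, 3.15, 0.19, 1.02, 0, 2.16, 1], [-0.48, 3.5, 0.23, 1.13, 0, 2.4, 1], [-0.56, 3.76, 0.27, 1.22, 0, 2.59, 1], [-0.56, 3.76, 0.27, 1.22, 0, 2.59, 1]]])

```text
clock: 19.1
tcp_pos: [0.5584, -0.1895, 0.1349]
orientation: [-167.1, -12.7, 172.1]
wrist_force: [3.8, -1.0, -7.9]
grip_width: 0.204
```

```bash
python3 shot.py q5 150 140 120 100 6; python3 -c "
from sw import *
rep(.70)
for dq in(.02,.04):
    p,R=swing(dq,0.000,.70);row(p,R)"
```

```text
19.1 q [-11.12   35.902  19.285  85.353 -13.594  -3.223] p [ 0.558 -0.19   0.135] o [-167.093  -12.709  172.091] F [ 3.782 -0.956 -7.928] g 0.20381609794850078
eff pt x,y,z -0.0032574444095390793 0.0014976647959169921 0.13541004374576018 q~ 0.711059768462999 F x,y,z -2.6169119176001723 2.329172751065738 -7.917342975479534 g 0.2072072134619948
row [-0.006  0.254  0.003] [ 0.081 -0.     0.173]
row [-0.017  0.507  0.008] [ 0.163 -0.     0.345]
```

View pics/q5.png

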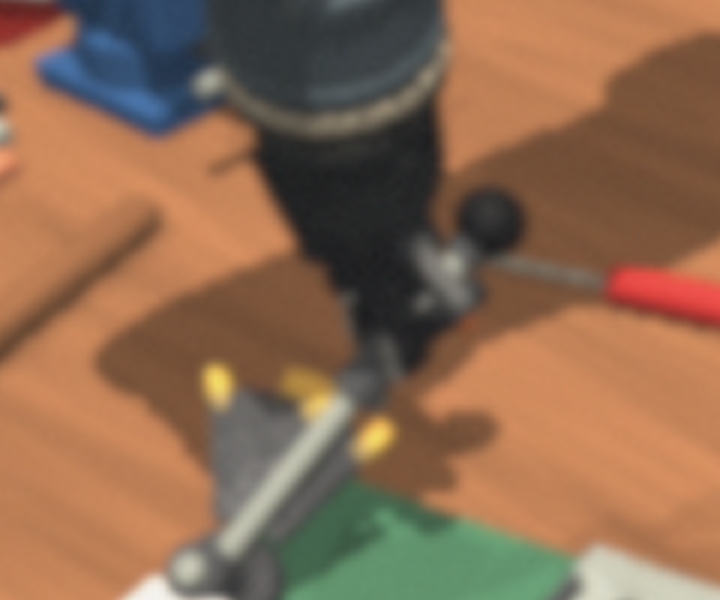

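The lever has passed the land into the clamp notch. I push on gently to feel the end stop.

Emit:
jog_arm(rows=[[[0, 0.13, 0, 0.04, 0, 0.09, 1], [0, 0.25, 0, 0.08, 0, 0.17, 1], [0, 0.35, 0, 0.12, 0, 0.24, 1], [0, 0.4, 0, 0.12, 0, 0.26, 1]]])

```text
clock: 19.55
tcp_pos: [0.559, -0.1864, 0.1339]
orientation: [-166.0, -12.3, 170.5]
wrist_force: [4.2, -8.3, -6.4]
grip_width: 0.21
```

```bash
python3 shot.py q6 150 140 120 130 5; python3 -c "
from sw import *
rep(.70)"
```

```text
19.55 q [-10.472  35.905  18.999  85.161 -14.204  -1.001] p [ 0.559 -0.186  0.134] o [-166.005  -12.311  170.521] F [ 4.186 -8.337 -6.392] g 0.2100075688118946
eff pt x,y,z -0.0032493270379082752 0.005045126597243304 0.13491974450700386 q~ 0.7373761238002993 F x,y,z -3.033275063249546 -4.699136751142846 -7.600533982697479 g 0.2136568011314717
```

View pics/q6.png

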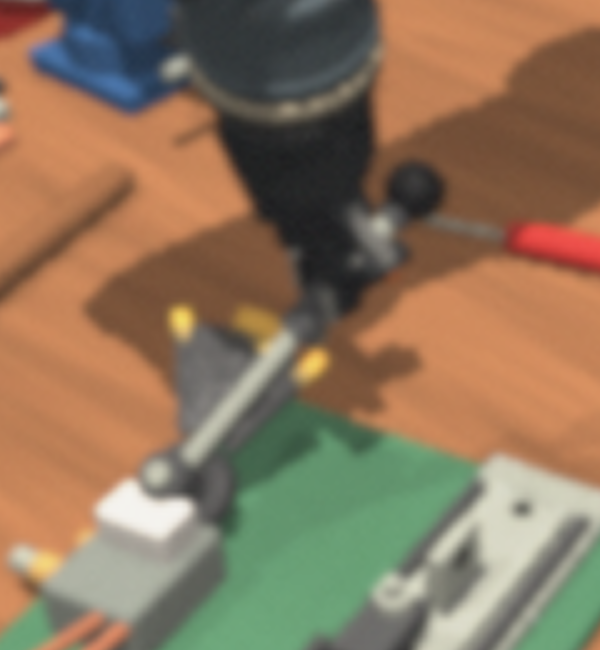

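Emit:
jog_arm(rows=[[[0, 0.15, 0, 0.03, 0, 0.07, 1], [0, 0.3, 0, 0.05, 0, 0.12, 1], [0, 0.3, 0, 0.05, 0, 0.12, 1]]])

```text
clock: 19.9
tcp_pos: [0.5594, -0.1863, 0.1336]
orientation: [-165.3, -12.1, 169.7]
wrist_force: [2.2, -22.1, -3.6]
grip_width: 0.208
```

```bash
python3 -c "
from sw import *
st();rep(.70)
p,R=swing(0,-.0145,.72);row(p,R)"
```

```text
19.9 q [-10.176  35.931  18.885  85.053 -14.697   0.105] p [ 0.559 -0.186  0.134] o [-165.281  -12.072  169.72 ] F [  2.192 -22.081  -3.573] g 0.20822520742955675
eff pt x,y,z -0.0032379089924763934 0.0055520977014450225 0.13445202975738102 q~ 0.7412708167654879 F x,y,z -3.9254848012073538 -20.469605830935468 -8.408981757023888 g 0.20822520742955675
row [-1.31   0.035  0.62 ] [0. 0. 0.]
```

End stop felt (20 N, no further motion). I lower the collar while keeping the light push, then open.

Emit:
jog_arm(rows=[[[-0.3, 0, 0.15, 0, 0, 0, 1], [-0.6, 0, 0.3, 0, 0, 0, 1], [-0.9, 0, 0.45, 0, 0, 0, 1], [-1.15, 0, 0.55, 0, 0, 0, 1], [-1.25, 0, 0.6, 0, 0, 0, 1], [-1.25, 0, 0.6, 0, 0, 0, 1]]])

```text
clock: 20.5
tcp_pos: [0.5654, -0.1886, 0.1283]
orientation: [-165.3, -12.5, 169.8]
wrist_force: [-41.8, 17.0, 51.5]
grip_width: 0.211
```

```bash
python3 -c "
from sw import *
st();rep(.70)"
```

```text
20.5 q [-10.29   37.311  20.413  85.589 -14.713  -0.049] p [ 0.565 -0.189  0.128] o [-165.297  -12.5    169.758] F [-41.806  16.983  51.523] g 0.21147962389228733
eff pt x,y,z -0.0037163140171469085 0.004937202217829584 0.12604547598687027 q~ 0.7391499930375379 F x,y,z 15.022198074130522 1.4653065544739952 66.80568644341555 g 0.21147962389228733
```

Resistance came 3 mm before the nominal home. It may be the collar home, with my pivot estimate a few mm off. I relieve the force, open, and check.

Emit:
jog_arm(rows=[[[0.1, 0, -0.05, 0, 0, 0, 1], [0.1, 0, -0.05, 0, 0, 0, 1.6], [0.1, 0, -0.05, 0, 0, 0, 2.4], [0.1, 0, -0.05, 0, 0, 0, 3.2], [0.1, 0, -0.05, 0, 0, 0, 4], [0.1, 0, -0.05, 0, 0, 0, 5], [0.1, 0, -0.05, 0, 0, 0, 5]]])

```text
clock: 21.2
tcp_pos: [0.5646, -0.1884, 0.1289]
orientation: [-165.3, -12.5, 169.8]
wrist_force: [-0.3, -0.2, -0.4]
grip_width: 0.587
```

```bash
python3 shot.py q7 150 140 120 130 5; python3 -c "
from sw import *
rep(.70)"
```

```text
21.2 q [-10.281  37.191  20.294  85.6   -14.713  -0.036] p [ 0.565 -0.188  0.129] o [-165.295  -12.506  169.755] F [-0.281 -0.249 -0.435] g 0.5872229538690985
eff pt x,y,z -0.0037157776777183103 0.004960262625952582 0.1271398550720658 q~ 0.7389944461656234 F x,y,z -0.305313578296343 -0.28067987239660996 -0.18427968682980175 g 0.586760654316979
```

View pics/q7.png

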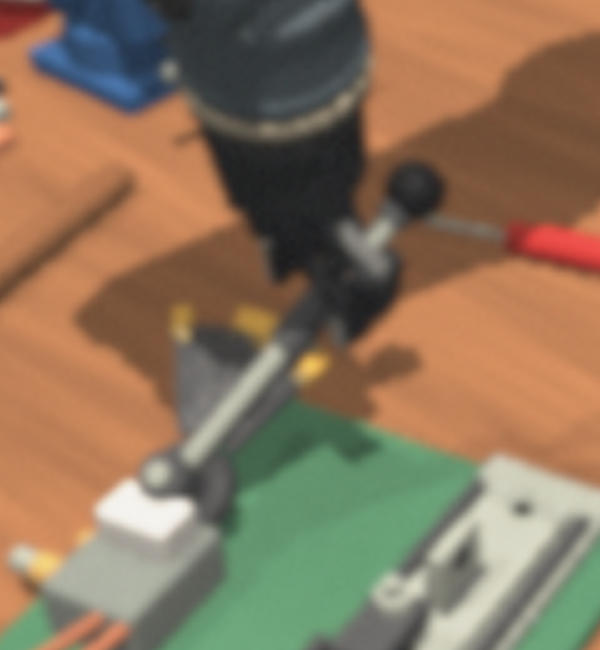

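The sleeve's lower end has dropped from (310,310) to (280,345), so the collar is down. I withdraw along the tool axis.

Emit:
jog_arm(rows=[[[0, 0, -0.5, 0, 0, 0, 5.5], [0, 0, -1.2, 0, 0, 0, 5.5], [0, 0, -2, 0, 0, 0, 5.5], [0, 0, -3, 0, 0, 0, 5.5], [0, 0, -4.2, 0, 0, 0, 5.5], [0, 0, -5.5, 0, 0, 0, 5.5], [0, 0, -6.5, 0, -0.3, 0, 5.5], [0, 0, -7.5, 0, -0.8, 0, 5.5], [0, 0, -8, 0, -1.2, 0, 5.5], [0, 0, -8, 0, -1.2, 0, 5.5]]])

```text
clock: 22.25
tcp_pos: [0.585, -0.1711, 0.2068]
orientation: [-165.6, -5.3, 171.6]
wrist_force: [-0.2, -0.2, 0.8]
grip_width: 0.649
```

```bash
python3 shot.py r1 140 130 130 150 4; python3 -c "
from sw import *
from plant import eyes
p=sense()['tcp_pos']
h=np.array([.50,-.05,.32]);R=down(95);row(h,R);print(ik(h,R))"
```

```text
22.25 q [ -8.479  30.659  21.89   86.507 -14.425  -0.1  ] p [ 0.585 -0.171  0.207] o [-165.584   -5.302  171.618] F [-0.17  -0.191  0.771] g 0.6494105968490613
row [ 11.185   7.823 -12.743] [-2.284 -1.183 -2.107]
(array([ -5.711,  13.241,  14.692,  91.451,  -0.   , -10.711]), np.float64(1.9062529332813938e-11))
```

View pics/r1.png

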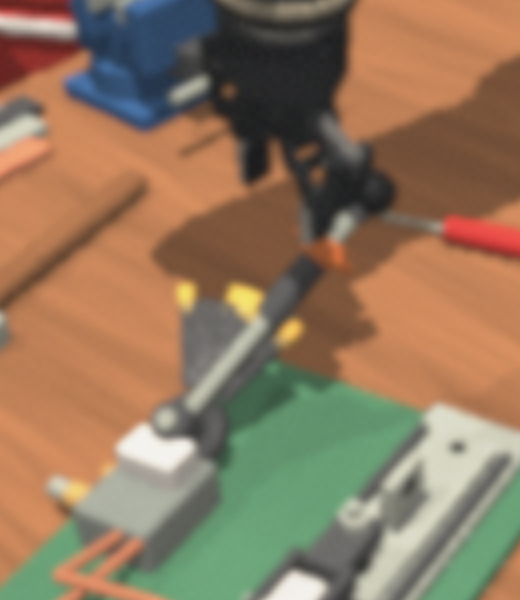

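Emit:
jog_arm(rows=[[[0, 0, -2, 0, -0.2, 0, 5.5], [0.5, 0, -4.5, -0.2, -0.5, -0.2, 5.5], [2, 0.5, -7, -0.6, -0.8, -0.6, 5.5], [4, 2, -9.5, -1, -1, -1, 5.5], [6.5, 4, -11.5, -1.5, -1.1, -1.5, 5.5], [9, 6, -12.7, -2, -1.2, -1.9, 5.5], [11.2, 7.8, -12.7, -2.3, -1.2, -2.1, 5.5], [11.2, 7.8, -12.7, -2.3, -1.2, -2.1, 5.5], [11.2, 7.8, -12.7, -2.3, -1.2, -2.1, 5.5]]])

```text
clock: 23.2
tcp_pos: [0.5, -0.0502, 0.3207]
orientation: [180.0, 0.2, -175.0]
wrist_force: [-0.1, -0.2, 0.5]
grip_width: 0.644
```

```bash
python3 shot.py r2 120 120 160 140 5; python3 -c "
from sw import *
c=load('r2.pkl')
k=10
im=cv2.resize(c['frame'],None,fx=k,fy=k,interpolation=cv2.INTER_CUBIC)
for q,col in((.64,(255,0,255)),(.70,(255,255,0))):
    d=levdir(q);pts=(proj(c,[PIV+r*d for r in(0,.094,.15,.205)])*k+k/2).round().astype(int);print(q,pts)
    cv2.polylines(im,[pts],False,col,1)
    for a in pts: cv2.circle(im,tuple(map(int,a)),4,col,1)
cv2.imwrite('pics/r3.png',im[165*k:245*k,175*k:255*k][:600]);cv2.imwrite('pics/r4.png',im[220*k:280*k,190*k:270*k])
"
```

```text
23.2 q [ -5.787  13.106  14.619  91.367   0.075 -10.76 ] p [ 0.5   -0.05   0.321] o [ 179.953    0.158 -175.027] F [-0.147 -0.168  0.463] g 0.643764296689231
0.64 [[1826 2360]
 [2037 2082]
 [2161 1917]
 [2283 1757]]
0.7 [[1826 2360]
 [2050 2093]
 [2183 1935]
 [2314 1780]]
```

View pics/r2.png

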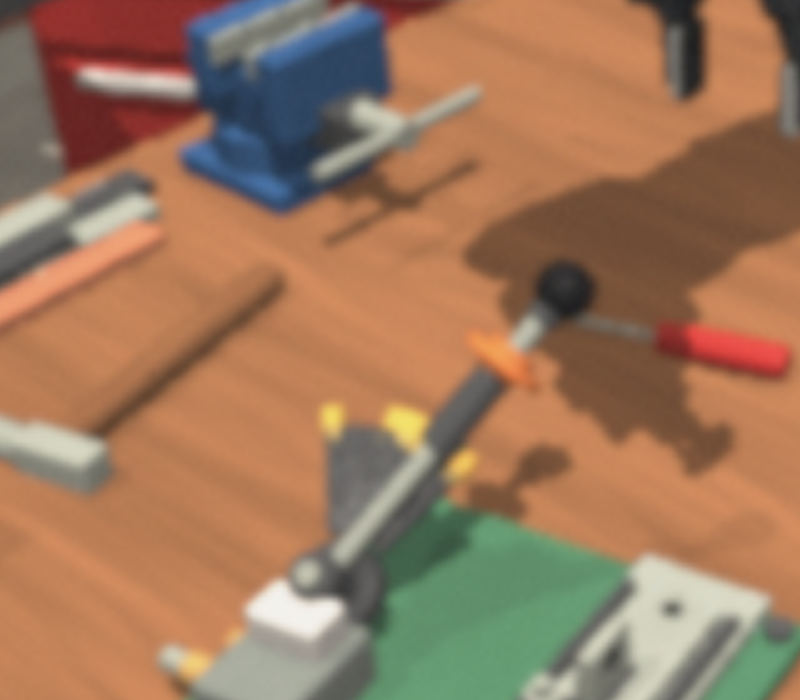

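View pics/r3.png

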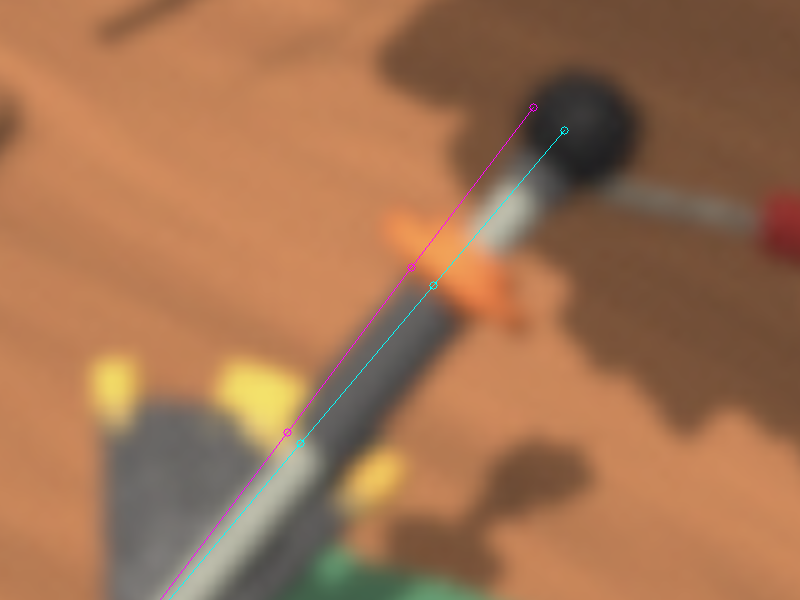

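View pics/r4.png

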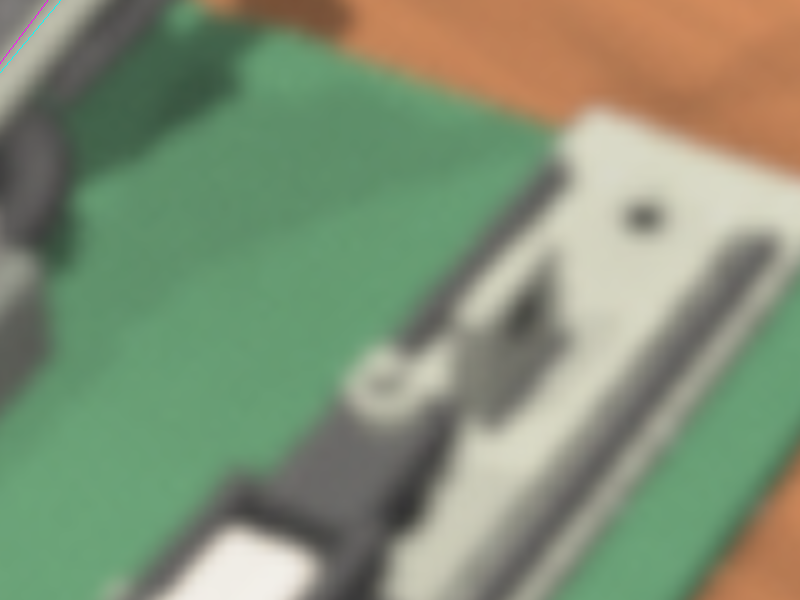

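The lever lies along the end-of-stroke model line. Its sleeve sits between the land at (260,400) and the end stop at (375,480), with the sleeve end where the home model puts it. The clamp head at r4 (385,390) is down on the bracket. One last top view.

```bash
python3 -c "
from sw import *
from plant import eyes
c=eyes.capture('top');f=c['frame'];T=load('top0.pkl')
d=cv2.absdiff(f,T['frame']).max(2)
k=4
im=cv2.resize(f,None,fx=k,fy=k,interpolation=2);cv2.imwrite('pics/s1.png',im[95*k:225*k,255*k:385*k])
cv2.imwrite('pics/s2.png',np.hstack([cv2.resize(a[70:300,50:450],None,fx=1,fy=1.) for a in (f,T['frame'])]))
st()"
```

```text
23.3 q [ -5.817  13.189  14.604  91.323   0.073 -10.768] p [ 0.5   -0.051  0.32 ] o [ 179.946    0.105 -175.048] F [-0.509  0.187 -1.33 ] g 0.6445307180517195
```

View pics/s1.png

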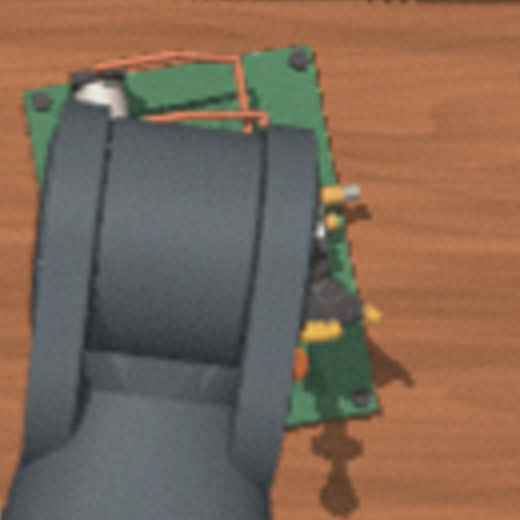

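View pics/s2.png

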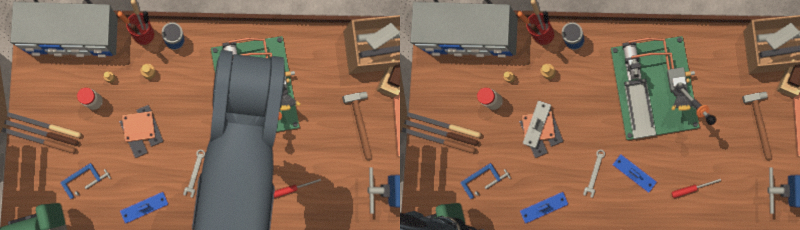

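The bystanders and the pile are unmoved. The arm hides the bed, so I move it aside and verify.

Emit:
jog_arm(rows=[[[0, 3, 0, 0, 0, 0, 5.5], [0, 7, 0, 0, 0, 0, 5.5], [0, 11, 0, 0, 0, 0, 5.5], [0, 15, 0, 0, 0, 0, 5.5], [0, 19, 0, 0, 0, 0, 5.5], [0, 23, 0, 0, 0, 0, 5.5], [0, 26, 0, 0, 0, 0, 5.5], [0, 26, 0, 0, 0, 0, 5.5], [0, 26, 0, 0, 0, 0, 5.5]]])

```text
clock: 24.2
tcp_pos: [0.4783, 0.2088, 0.3197]
orientation: [180.0, 0.1, -175.0]
wrist_force: [1.0, -0.4, 0.6]
grip_width: 0.645
```

```bash
python3 -c "
from sw import *
from plant import eyes
st()
x,y,z=jig();H=np.array([.6036,-.063,.052])
B=lambda a,b,h:H+a*x+b*y+(h-.052)*z
k=6;out=[]
for n,(x0,y0) in(('top',(265,105)),('scene',(180,200))):
    c=eyes.capture(n);im=cv2.resize(c['frame'],None,fx=k,fy=k,interpolation=2)
    q=(proj(c,[B(i*.085,j*.025,.033) for i,j in((1,1),(1,-1),(-1,-1),(-1,1))])*k+k/2).round().astype(int)
    cv2.polylines(im,[q],True,(0,0,255),1)
    out.append(im[y0*k:(y0+100)*k,x0*k:(x0+66)*k] if n=='top' else im[y0*k:(y0+100)*k,x0*k:(x0+66)*k])
    if n=='scene': pickle.dump(c,open('fin.pkl','wb'))
cv2.imwrite('pics/u.png',np.hstack(out))
"
```

```text
24.2 q [23.588 15.657 17.811 92.094 -0.008 18.582] p [0.478 0.209 0.32 ] o [ 179.988    0.059 -174.994] F [ 0.994 -0.357  0.622] g 0.6452845704031179
```

View pics/u.png

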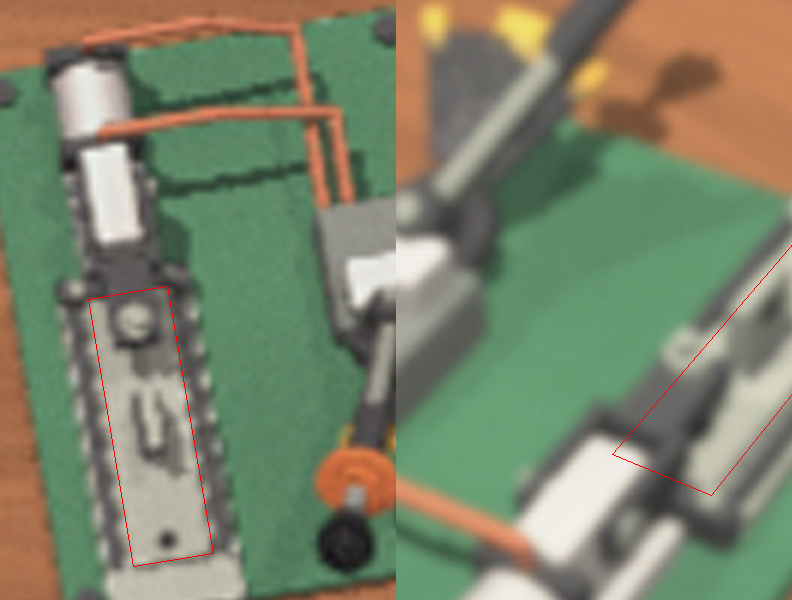

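The top view shows the bracket outline on the home model, and the clamp spindle at (135,320) over its plate about 57 mm behind the lug. The lever is fully to the left with its collar down. I hand in.

```bash
python3 -c "
from plant import finish_job,sense
print(finish_job())"
```

```text
the job is handed in; nothing more can be done
None
```

I handed the job in at about 24 s of the 59 s. The bracket is home on the bed, the clamp is down on it, and the lever is locked in the clamp notch as far as my checks show. No verdict was reported.

**Bracket:** I lifted it straight off the pile, set it on the bed between the strips and slid it against the back stop. I felt 32 N there, within 1 mm of the computed home, then let go. The final top view shows its outline on the home position.

**Lever:** I lifted the collar about 13.5 mm and swung the lever through the gate to its end stop, which I felt as 20 N with no further motion. Then I lowered the collar and released it.

**Last checks:** The lever lies against the end of its stroke and the collar's sleeve sits at its home position along the lever. The clamp spindle is over the bracket's plate, about 57 mm behind the lug. Pad compression is judged only from the picture. The pile plates and the bystanders in view looked unmoved, and the arm was well clear and touching nothing.

**What failed or disagreed on the way:**
- **First grip:** it closed above the lug, because the fingertips really end about 24 mm shorter than `tip_reach` says. I corrected for this from the pictures.
- **First lever hover pose:** it was out of reach and ran J3 and J4 close to their limits, swinging the tool low beside the lever without contact. I fitted the arm's kinematics and used less tilt.
- **Lowering the collar:** it met 67 N about 3 mm before the height I had computed. My pivot estimate is probably a few mm off, and the later pictures show the collar home.
- **Lever angle:** the arm's own pose put it at about 0.74 rad, against 0.70 at the stop, which fits the same pivot error.

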